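# Turn the shape sorter's lid over and key it onto its box

## Robot

A 7-joint arm with a two-finger parallel gripper is mounted at the origin on the work surface. World frame = base frame: x ahead of the robot, y to its left, z up, the work surface at z = 0. Lengths are in m, angles in rad, forces in N, time in s.
With the tool pointing down it reaches from about 0.4 to 0.85 m from the base axis. Payload 10.4 kg.
Tool frame: the origin (TCP) lies midway between the tips of the shut fingers; the grasp point (between the pads) lies 19 mm behind it; z points along the fingers, y is the line along which they close (so a half turn about z gives the same grasp; the last joint's range is limited). The gripper opens to 87 mm and grips with 3 to 60 N. Pads are 19 mm wide; open, the fingers measure 117 mm over their backs; the gripper's body (75 mm by 190 mm) begins 51 mm behind the grasp point.
Start: joints at [-1.227, 0.332, -0.065, 1.46, 0.022, 1.35, -0.088], TCP at [0.224, 0.583, 0.189] pointing down, gripper open.
Joint ranges: [-2.6, 2.6], [-0.5, 2.12], [-1.47, 1.34], [0.16, 2.42], [-1.27, 4.41], [0.06, 2.06], [-2.6, 2.6]. Speed limits (rad/s): [2.22, 2.22, 2.79, 2.79, 3.14, 3.14, 3.14].

## Interface

Orientations are given as a unit quaternion [x, y, z, w].
In Python, from bench import r gives the robot as it stands.
- The arm moves only by the tool move_arm, never from a script. Its argument "targets" is a list of rows, each a list of 3 entries, a list of its own where there are three numbers: the shift along the tool's x, y, z in cm, then the turn, a rotation vector about the tool's x, y, z in rad, then the opening in per cent of the stroke, from 0 (shut) to 100 (fully open). In form: [[[x, y, z], [wx, wy, wz], gripper], ...]. A call has 1 to 20 rows; each row shifts and turns the commanded pose from where the row before left it, along the tool's axes as they then stand; what a row does not reach is not made up. A row lasts 1/8 s, in which the tool goes at most 62.5 mm and 10.7 degrees, less where a joint would pass 70% of its speed; a pose out of reach is approached as far as the arm can. A call with a gripper value outside its range is refused whole. The fingers move at their own pace and stop on an object; "grip_force" is the grip in N (left out, the last holds). Time passes only in rows, so rows that do not move let the fingers close. It gives the time, the measured TCP pose, the force, the opening and the grip force at its end, in the units of the state.
- r.read_state(): the state, without advancing time (a new reading comes with each control period).
- r.camera(name): name is "scene" or "top"; returns a dict with "image" (420x560x3 uint8, blue, green, red), "vertical_fov" (degrees; the focal length in pixels is half the picture's height over the tangent of half this angle, whatever the lens; pixels are square), "cx", "cy" (the principal point, pixels), "cam_to_world" (4x4, takes a point from camera to world coordinates). Camera axes: x right, y down, z forward; pixel columns grow to the right and rows downward; lengths in m; the calibration is good to about 2 mm. A picture is of the moment at which its call begins. There is no depth.
- r.close_job(): hands the job in; it is judged then, once.
The state is a dict: "time": time; "joint_positions": joint angles; "joint_vel": joint speeds; "joint_torque": joint torques, N m; "ee_pos": TCP position; "eef_rot": TCP orientation; "ft_force": force on the tool from outside, world axes, zero at the start; "torque": the same for the moment, N m; "width": finger opening in m; "grip_force": force on a finger pad.
Only numpy, scipy, OpenCV 4.12 (cv2) and the standard library are available. Lean on these libraries where they do the work, as an engineer would, in place of code of your own. Each camera call takes 0.05 s, during which the arm holds its last target. There are 200 camera calls.

## Task

The maple shape sorter's lid was left upside down beside its box. Stand the lid free on one thin edge and let go, take it again with a fresh grip to turn it right way up, then set it on the box so that its lugs drop into the matching notches and it lies flush on the rim all round. Do not drop the lid or let it topple, and leave the light cube, the stacking cone and the two worry stones where they are.

Things in the scene. Friction and masses are not known exactly. Their poses are not given: they have to be found in the camera images.
- lid_center (a point): Centre (half-way up) of the sorter's loose maple lid, 160 g: a slab 124 long (x) x 64 wide (y) x 28 thick (z) with a round, a square and an oblong hole. z points out of its top face: down at the start, when it lies flat on its top, lugs up. x points to the end with the round hole and the one wide lug. Grip it across the 64 mm. It stands steadily on either 64 x 28 end face
- lid_wide_lug (a point): Tip centre of the lid's wide lug: 57.5 mm along x, -24 mm along z from the lid's centre. All lugs stand 10 mm out of the underside, are 9 mm thick along x, outer face flush with the lid's end, tips chamfered 3 mm on the other sides. At the +x end this one, 28 wide, at y=0
- lid_narrow_lug (a point): Tip centre of one of the two narrow lugs at the lid's -x end, each 12 wide, at y=+18 (this one) and y=-18 mm; x=-57.5, z=-24 mm from the lid's centre
- box_mouth (a point): Centre of the rim of the sorter's loose open maple box (550 g, standing upright): 124 long (x) x 60 wide (y) x 70 high; point level with the rim. z up, x points to the end wall with the one wide notch. With the lid home its axes point as the box's do and its centre lies 14 mm above this point, its long sides overhanging by 2 mm. Two small blocks lie inside
- box_wide_notch (a point): Middle of the box's wide notch at rim height, 56.5 mm along x from the rim's centre. All notches are cut 12 mm down from the rim, open to the top and the outside, reach 11 mm in along x, and leave a 3 mm web inside; each lug has 2 mm to spare on every side. This one is 32 wide, at y=0
- box_narrow_notch (a point): Middle, at rim height, of one of the two narrow notches in the box's -x end wall, each 16 wide, at y=+18 (this one) and y=-18 mm, x=-56.5 mm from the rim's centre
- light_cube_center (a point): Bystander: centre of a frosted white acrylic light cube, 80 mm, with a round press button on top (85 mm high in all)
- cone_center (a point): Bystander: mid-height of a mustard silicone stacking cone, 82 mm across the foot, 121 mm high, standing upright
- stone_a_center (a point): Bystander: centre of a dark teal ceramic worry stone, 48 mm across, 20 mm high
- stone_b_center (a point): Bystander: centre of a cream ceramic worry stone, 44 mm across, 20 mm high
Mind the look-alikes: they are no part of the job. Leave any orange or purple look-alike of the part that bears lid_center alone.

How it is judged:
On the way:
1. the lid stands free on a thin edge on the surface, let go and still (angle between lid_center's own z axis and vertical between 1.44 and 1.7 rad and contact force between the fingers and lid below 0.1 N and contact force between lid and box below 0.1 N and height (world z) of lid_center below 0.068 m and linear speed of lid below 0.03 m/s and angular speed of lid below 0.3 rad/s), for 0.2 s.
At the end, for the whole second after the job is handed in: the lid lies right way up and level (within 0.04 rad) on the upright box, all three lugs down in their matching notches (wide lug in the wide notch), underside within 2.5 mm of the rim and centred within 5 mm, lid and box at rest and let go (horizontal distance between lid_center and box_mouth below 0.005 m and z of lid_center in the frame of box_mouth between 0.0115 and 0.0165 m and angle between lid_center's own z axis and vertical below 0.04 rad and x of lid_wide_lug in the frame of box_mouth above 0.05 m and angle between box_mouth's own z axis and vertical below 0.03 rad and height (world z) of box_mouth below 0.073 m and linear speed of each of lid, box below 0.02 m/s); the robot touches nothing.
It fails at once if the lid falls freely or topples (faster than 0.5 m/s while no finger touches it) (contact force between the fingers and lid below 0.05 N and linear speed of lid above 0.5 m/s).
It fails at once if the light cube is moved by more than 20 mm (distance of light_cube_center from where it was at the start of the episode above 0.02 m).
It fails at once if the stacking cone is moved by more than 20 mm (distance of cone_center from where it was at the start of the episode above 0.02 m).
It fails at once if a worry stone is moved by more than 20 mm (distance of any of stone_a_center, stone_b_center from where it was at the start of the episode above 0.02 m).
It also fails if it takes over 72 s, if anything falls off the work surface, if the arm or the gripper's body presses on something with over 40 N, if the wrist force passes 120 N, or if a joint passes its speed limit or range.

## Working session

There is one attempt and no reset: what is moved stays moved. The work goes in short steps, Python scripts to look and compute and a tool call to move; the robot and the scene stay as the last step left them, time stands still between calls to the robot, and variables do not carry over. Pictures are saved under pics/ and viewed, at most 10 in all, crops included, and the job is handed in when it is done.

Besides the shell and the picture viewer there is one more tool, called as a command line: name --argument value ..., lists and objects as JSON in quotes. move_arm: Moves the arm, as the interface text tells. Its arguments: {"type":"object","properties":{"targets":{"type":"array"},"grip_force":{"type":"number"}},"required":["targets"]}

```bash
ls; mkdir -p pics
cat > h.py <<'E'
import numpy as np, cv2, json
from bench import r
from scipy.spatial.transform import Rotation as R
def K(c):
    f=c["image"].shape[0]/2/np.tan(np.radians(c["vertical_fov"])/2); return f
def ray(c,u,v):
    f=K(c);T=np.array(c["cam_to_world"]);d=T[:3,:3]@np.array([(u-c["cx"])/f,(v-c["cy"])/f,1]);return T[:3,3],d/np.linalg.norm(d)
def onz(c,u,v,z):
    o,d=ray(c,u,v);return o+d*(z-o[2])/d[2]
def proj(c,P):
    T=np.linalg.inv(np.array(c["cam_to_world"]));p=(T[:3,:3]@np.atleast_2d(P).T).T+T[:3,3];return p[:,:2]/p[:,2:]*K(c)+[c["cx"],c["cy"]]
def tri(c1,p1,c2,p2):
    o1,d1=ray(c1,*p1);o2,d2=ray(c2,*p2);A=np.stack([d1,-d2],1);s=np.linalg.lstsq(A,o2-o1,rcond=None)[0];a=o1+s[0]*d1;b=o2+s[1]*d2;return (a+b)/2,np.linalg.norm(a-b)
E
python3 - <<'E'
from h import *
a=r.camera("scene");b=r.camera("top")
import pickle;pickle.dump((a,b),open("c0.pkl","wb"))
for n,c in(("scene",a),("top",b)):
    cv2.imwrite(f"pics/{n}0.png",cv2.resize(c["image"],(800,600)));print(n,c["vertical_fov"],c["cx"],c["cy"],np.round(c["cam_to_world"],3).tolist())
s=r.read_state();print(s)
E
```

```text
pics
scene 45.87927828627656 276.62399991554815 203.88690051296598 [[-0.652, 0.512, -0.56, 1.149], [0.758, 0.443, -0.478, 0.421], [0.003, -0.736, -0.677, 0.767], [0.0, 0.0, 0.0, 1.0]]
top 46.996240572884936 281.3483726193826 211.61909163028145 [[-0.007, -0.984, 0.179, 0.39], [-1.0, 0.009, 0.009, -0.075], [-0.011, -0.179, -0.984, 1.094], [0.0, 0.0, 0.0, 1.0]]
{'time': 0.1, 'joint_positions': array([-1.22663652,  0.33280241, -0.06467301,  1.46083614,  0.02161914,
        1.34985878, -0.08847502]), 'joint_vel': array([ 0.00029841, -0.00206748, -0.00044556, -0.00190134,  0.0005436 ,
       -0.00058809,  0.00022938]), 'joint_torque': array([ 1.39837157e-04, -6.24549150e+01,  2.40236713e-02, -3.90715098e+01,
       -6.15299377e-02,  3.66670266e-02,  1.36241124e-04]), 'ee_pos': array([0.22401562, 0.58308515, 0.18784748]), 'eef_rot': array([ 1.82342775e-01,  9.83234838e-01, -6.00324260e-04, -7.08280096e-05]), 'ft_force': array([0.2394048 , 0.20881279, 0.22280499]), 'torque': array([-0.0098425 ,  0.01504116, -0.04225638]), 'grip_force': 0.0, 'width': 0.08671884096733477}
```

View pics/scene0.png

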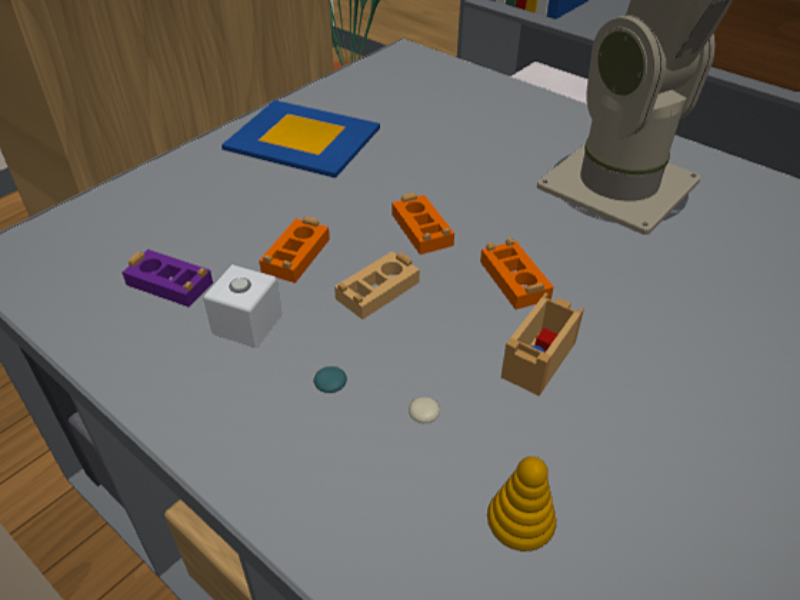

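View pics/top0.png

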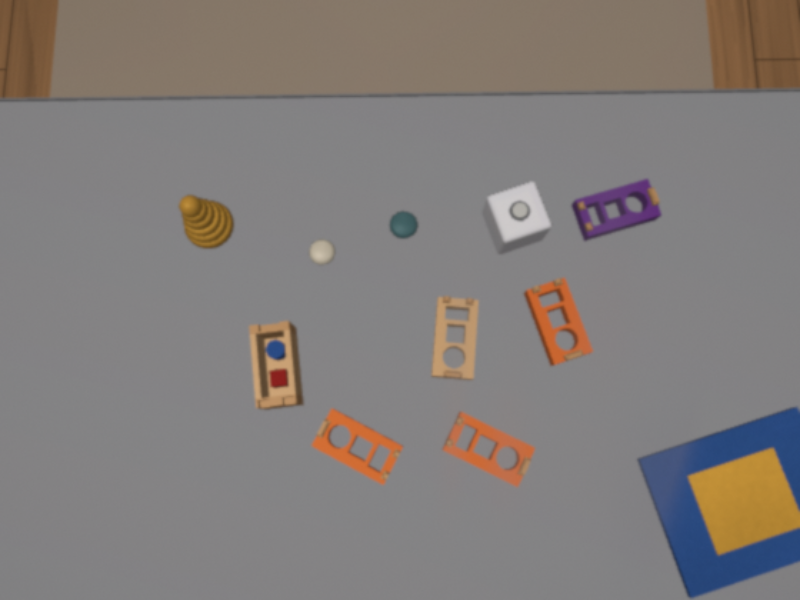

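The lid candidates in the top view (800x600) are maple (455,338), orange (558,320), (357,446), (489,449) and purple (616,208). Only the maple one fits the description, since the task rules out orange and purple. The box is at (275,365). I'll confirm both in one enlarged crop.

Run:
```python
from h import *
import pickle;a,b=pickle.load(open("c0.pkl","rb"))
def crop(c,x,y,w,h,W,H): return cv2.resize(c["image"][y:y+h,x:x+w],(W,H),interpolation=cv2.INTER_CUBIC)
# native px; each tile 400x300, scale 5 
t=[crop(b,280,200,80,70,400,350)[:300],crop(b,155,218,80,60,400,300),crop(a,225,165,80,60,400,300),crop(a,340,202,80,75,320,300)]
t[3]=cv2.copyMakeBorder(t[3],0,0,0,80,cv2.BORDER_CONSTANT)
cv2.imwrite("pics/crop.png",np.vstack([np.hstack(t[:2]),np.hstack(t[2:])]))
```

```text
(no output)
```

View pics/crop.png

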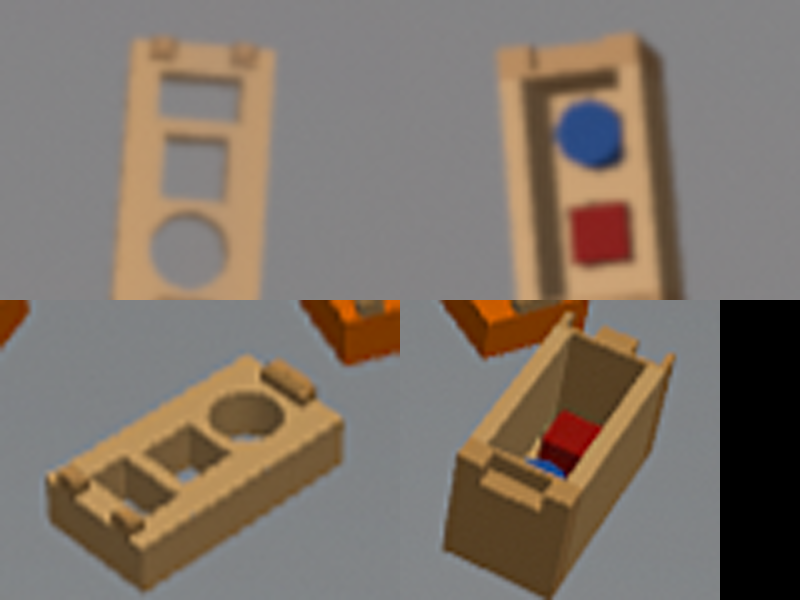

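The maple lid lies lugs up with its wide lug towards the robot (scene native pixels about (283,181)). The box's wide notch is on its far end, nearest the scene camera (about (364,245)). Next I'll fit both poses from both views.

```bash
cat >> h.py <<'E'
from scipy.optimize import minimize
S=8
def mask(c,u,v,lo=(8,55,60),hi=(20,150,255),show=None):
    hsv=cv2.cvtColor(c["image"],cv2.COLOR_BGR2HSV);m=cv2.inRange(hsv,lo,hi)
    n,l,st,ce=cv2.connectedComponentsWithStats(m);ys,xs=np.nonzero(m)
    k=np.argmin((xs-u)**2+(ys-v)**2);k=l[ys[k],xs[k]];p=np.argwhere(l==k)[:,::-1]
    return cv2.convexHull(np.vstack([p+d for d in((-.5,-.5),(.5,-.5),(.5,.5),(-.5,.5))]).astype(np.float32))[:,0],len(p)
def iou(A,B):
    A=A.astype(np.float32);B=cv2.convexHull(B.astype(np.float32))[:,0]
    i=cv2.intersectConvexConvex(A,B)[0];a=cv2.contourArea(A);b=cv2.contourArea(B);return i/(a+b-i)
def cub(x,y,z,cx=0,cy=0,cz=0): return np.array([[cx+i*x/2,cy+j*y/2,cz+k*z/2] for i in(-1,1) for j in(-1,1) for k in(-1,1)])
LID=np.vstack([cub(.124,.064,.028),cub(.009,.028,.010,.0575,0,-.019),cub(.009,.012,.010,-.0575,.018,-.019),cub(.009,.012,.010,-.0575,-.018,-.019)])
BOX=cub(.124,.060,.070,0,0,-.035)
def fit(views,model,x0,flip=False,free=(.01,.01,.01,.1)):
    def pts(p):
        Rm=R.from_euler('z',p[3])*(R.from_euler('x',np.pi) if flip else R.identity());return Rm.apply(model)+p[:3]
    f=lambda p:-sum(iou(h,proj(c,pts(p))) for c,h in views)
    x0=np.array(x0,float);sim=np.vstack([x0]+[x0+np.eye(4)[i]*free[i] for i in range(4)])
    s=minimize(f,x0,method='Nelder-Mead',options=dict(initial_simplex=sim,xatol=1e-5,fatol=1e-6,maxiter=2000))
    return s.x,[iou(h,proj(c,pts(s.x))) for c,h in views]
E
python3 - <<'E'
from h import *
import pickle;a,b=pickle.load(open("c0.pkl","rb"))
for nm,ua,ub,mod,z,fl,yaw in(("lid",(255,203),(305,237),LID,.014,True,np.pi),("box",(377,262),(180,260),BOX,.07,False,0)):
    va=[]
    for c,u in((a,ua),(b,ub)):
        h,n=mask(c,*u);va.append((c,h));print(nm,n,h.min(0),h.max(0))
    g=onz(b,*ub,z)
    for v in(va,va[:1],va[1:]):
        print(np.round(fit(v,mod,[g[0],g[1],z,yaw],fl)[0],4),fit(v,mod,[g[0],g[1],z,yaw],fl)[1])
# bystanders
for nm,u,z in(("cube",(362,149),.08),("cone",(147,157),.0),("stA",(282,157),.01),("stB",(225,176),.01),("or1",(390,224),.02),("or2",(250,312),.02),("or3",(342,314),.02)): print(nm,np.round(onz(b,*u,z),3))
E
```

```text
lid 1509 [233.5 175.5] [293.5 222.5]
lid 1252 [301.5 206.5] [334.5 265.5]
[ 0.5299 -0.1464  0.0117  3.0447] [0.9562379146763904, 0.94794883079679]
[ 0.5431 -0.1347  0.0281  3.0506] [0.9740710235037037]
[ 0.5271 -0.1452  0.0313  3.0586] [0.966696426080592]
box 1 [377.5 261.5] [378.5 262.5]
box 1645 [173.5 223.5] [211.5 285.5]
[0.4852 0.127  0.0875 0.1143] [0.00039606669564562215, 0.9870338055039211]
[-0.5758 -0.2904 -1.166   3.5487] [0.0032750763373658592]
[0.4852 0.127  0.0875 0.1143] [0.9870341030172011]
cube [ 0.712 -0.242  0.08 ]
cone [0.723 0.252 0.   ]
stA [ 0.717 -0.067  0.01 ]
stB [0.673 0.066 0.01 ]
or1 [ 0.555 -0.308  0.02 ]
or2 [0.364 0.006 0.02 ]
or3 [ 0.358 -0.195  0.02 ]
```

Run:
```python
from h import *
import pickle;a,b=pickle.load(open("c0.pkl","rb"))
ha=cv2.cvtColor(a["image"],cv2.COLOR_BGR2HSV);hb=cv2.cvtColor(b["image"],cv2.COLOR_BGR2HSV)
for n,h,p in(("boxfront",ha,(360,262)),("boxside",ha,(385,250)),("rim",ha,(358,242)),("lidtop",ha,(262,190)),("lidside",ha,(275,205)),("lidend",ha,(243,212)),("tbl",ha,(300,240)),("lidT",hb,(305,237)),("boxT",hb,(180,250)),("boxTside",hb,(205,235)),("tblT",hb,(260,250)),("orange",ha,(360,190)),("orangeT",hb,(390,250))): print(n,h[p[1],p[0]])
lo=(5,50,30);hi=(22,190,255)
V={}
for nm,ua,ub,mod,z,fl,yaw in(("lid",(255,203),(305,237),LID,.014,True,3.05),("box",(360,262),(180,260),BOX,.07,False,0.1)):
    va=[(c,)+mask(c,*u,lo,hi) for c,u in((a,ua),(b,ub))];print([v[2] for v in va],va[0][1].min(0),va[0][1].max(0),va[1][1].min(0),va[1][1].max(0))
    va=[v[:2] for v in va];g=onz(b,*ub,z);V[nm]=va
    for v in(va,va[:1],va[1:]): p,q=fit(v,mod,[g[0],g[1],z,yaw],fl);print(np.round(p,4),np.round(q,3))
```

```text
boxfront [ 17 151  88]
boxside [ 17 142 113]
rim [ 17 149 135]
lidtop [ 17 132 120]
lidside [ 17 132 114]
lidend [ 17 136  94]
tbl [100  11 136]
lidT [ 16 108 189]
boxT [ 16 108 149]
boxTside [ 15 115  91]
tblT [150   2 133]
orange [  5 114 181]
orangeT [ 11 193 201]
[1589, 1276] [233.5 175.5] [293.5 222.5] [301.5 206.5] [334.5 265.5]
[ 0.53   -0.1464  0.0119  3.0452] [0.957 0.942]
[ 0.5432 -0.1347  0.0281  3.0506] [0.974]
[ 0.5269 -0.1451  0.0335  3.0585] [0.969]
[2255, 1681] [350.5 204.5] [408.5 276.5] [173.5 223.5] [211.5 286.5]
[0.4878 0.1301 0.0707 0.1094] [0.961 0.96 ]
[0.4993 0.1345 0.0821 0.1134] [0.984]
[0.4847 0.1262 0.0915 0.1148] [0.989]
```

Run:
```python
from h import *
import pickle;a,b=pickle.load(open("c0.pkl","rb"))
g=cv2.cvtColor(b["image"],cv2.COLOR_BGR2GRAY).astype(float)
xs=np.arange(10,550,30);ys=[]
for x in xs:
    col=g[52:82,x-3:x+4].mean(1);d=np.abs(np.diff(cv2.GaussianBlur(col[:,None],(1,3),0)[:,0]));k=np.argmax(d);w=slice(max(k-2,0),k+3);ys.append(52.5+(d[w]*np.arange(len(d))[w]).sum()/d[w].sum())
ys=np.array(ys);q=np.polyfit(xs-281,ys,2);print(q,np.round(ys-np.polyval(np.polyfit(xs,ys,1),xs),1))
for lo_s in(60,70):
  lo=(5,lo_s,30);hi=(22,190,255)
  for pad in(0.,.5):
    for nm,ua,ub,mod,z,fl,yaw in(("lid",(255,203),(305,237),LID,.014,True,3.05),("box",(360,262),(180,260),BOX,.07,False,0.1)):
      va=[]
      for c,u in((a,ua),(b,ub)):
        h,n=mask(c,*u,lo,hi)
        if pad==0: # undo half pixel pad
            ce=h.mean(0);h=h-0.5*np.sign(h-ce)
        va.append((c,cv2.convexHull(h.astype(np.float32))[:,0]))
      g0=onz(b,*ub,z)
      for v in(va,va[:1],va[1:]): p,q=fit(v,mod,[g0[0],g0[1],z,yaw],fl);print(lo_s,pad,nm,np.round(p,4),np.round(q,3))
```

```text
[ 1.67935053e-06 -1.22792876e-02  6.73882412e+01] [ 0.2 -0.1  0.1 -0.2 -0.   0.2 -0.2 -0.   0.3 -0.2  0.1 -0.3 -0.1  0.1
 -0.2 -0.1  0.3  0.1]
60 0.0 lid [ 0.5297 -0.1465  0.0124  3.0517] [0.969 0.98 ]
60 0.0 lid [ 0.5354 -0.1405  0.0203  3.0627] [0.966]
60 0.0 lid [ 0.5302 -0.1469  0.0077  3.0521] [0.981]
60 0.0 box [0.4874 0.13   0.0693 0.1216] [0.975 0.976]
60 0.0 box [0.4907 0.1307 0.0732 0.1166] [0.981]
60 0.0 box [0.4883 0.1324 0.0595 0.1187] [0.99]
60 0.5 lid [ 0.5298 -0.1465  0.0117  3.0449] [0.958 0.955]
60 0.5 lid [ 0.5423 -0.1353  0.0274  3.0554] [0.975]
60 0.5 lid [ 0.5274 -0.1456  0.029   3.0579] [0.97]
60 0.5 box [0.4876 0.1302 0.0705 0.1122] [0.961 0.973]
60 0.5 box [0.4993 0.1346 0.0821 0.1134] [0.986]
60 0.5 box [0.4854 0.1275 0.085  0.1171] [0.988]
70 0.0 lid [ 0.5295 -0.1466  0.0125  3.0479] [0.966 0.979]
70 0.0 lid [ 0.5253 -0.1509  0.007   3.046 ] [0.968]
70 0.0 lid [ 0.5309 -0.1472  0.0033  3.0488] [0.985]
70 0.0 box [0.4874 0.1296 0.0694 0.1189] [0.982 0.961]
70 0.0 box [0.4912 0.1309 0.0724 0.1213] [0.982]
70 0.0 box [0.4889 0.1346 0.0474 0.1171] [0.989]
70 0.5 lid [ 0.5298 -0.1466  0.0116  3.0446] [0.961 0.965]
70 0.5 lid [ 0.5399 -0.1374  0.0249  3.0551] [0.973]
70 0.5 lid [ 0.5283 -0.1457  0.0241  3.054 ] [0.974]
70 0.5 box [0.487  0.1299 0.0698 0.1141] [0.961 0.983]
70 0.5 box [0.4982 0.134  0.0811 0.1146] [0.986]
70 0.5 box [0.4859 0.1287 0.0773 0.1167] [0.989]
```

Two-view fit results, both agreeing with the stated heights:

| Item | x, y (m) | Height (m) | Yaw (rad) | Heading |
|---|---|---|---|---|
| Lid | (0.530, -0.1465) | 0.012 (centre) | 3.049 | wide lug towards the robot |
| Box | (0.487, 0.130) | 0.070 (rim) | 0.117 | wide notch away from the robot |

The plan is to turn -90° about world y twice. In both turns the tool tilts from pointing down to pointing outwards. I'll move now.

```bash
cat >> h.py <<'E'
def tool(yaw,tilt):
    # tool x along yaw (world) when down; tilt>0 tips the tool outward (away from robot), about tool -y
    c,s=np.cos(yaw),np.sin(yaw)
    return R.from_matrix(np.array([[c,s,0],[s,-c,0],[0,0,-1]]).T.T)*R.from_euler('y',-tilt)
def plan(*targets,pose=None):
    s=r.read_state();p=s["ee_pos"];q=R.from_quat(s["eef_rot"])
    if pose: p,q=pose
    for P,Q in targets:
        P=np.array(P);d=q.inv().apply(P-p)*100;w=(q.inv()*Q).as_rotvec();print("shift",np.round(d,2),"turn",np.round(w,3));p,q=P,Q
E
python3 - <<'E'
from h import *
Q=tool(3.049,0);print(Q.as_matrix().round(2).tolist())
plan(([.5,.3,.22],Q),([.57,-.15,.22],Q))
E
```

```text
[[-1.0, 0.09, 0.0], [0.09, 1.0, 0.0], [0.0, 0.0, -1.0]]
shift [-35.91 -16.53  -3.19] turn [-0.001 -0.    -0.274]
shift [-11.13 -44.16   0.  ] turn [0. 0. 0.]
```

move_arm --targets '[[[-3.6, -1.65, -0.3], [0, 0, 0], 100], [[-3.6, -1.65, -0.3], [0, 0, 0], 100], [[-3.6, -1.65, -0.3], [0, 0, 0], 100], [[-3.6, -1.65, -0.3], [0, 0, 0], 100], [[-3.6, -1.65, -0.3], [0, 0, 0], 100], [[-3.6, -1.65, -0.3], [0, 0, 0], 100], [[-3.6, -1.65, -0.3], [0, 0, 0], 100], [[-3.6, -1.65, -0.3], [0, 0, 0], 100], [[-3.6, -1.65, -0.3], [0, 0, 0], 100], [[-3.6, -1.65, -0.3], [0, 0, 0], 100], [[0, 0, 0], [0, 0, -0.137], 100], [[0, 0, 0], [0, 0, -0.137], 100]]' --grip_force 40

```text
time: 1.6
ee_pos: [0.5011, 0.2997, 0.2181]
eef_rot: [0.045, 0.999, -0.0, -0.0]
ft_force: [-0.3, 0.1, 0.9]
width: 0.087
grip_force: 0.0
```

move_arm --targets '[[[-1.1, -4.4, 0], [0, 0, 0], 100], [[-1.1, -4.4, 0], [0, 0, 0], 100], [[-1.1, -4.4, 0], [0, 0, 0], 100], [[-1.1, -4.4, 0], [0, 0, 0], 100], [[-1.1, -4.4, 0], [0, 0, 0], 100], [[-1.1, -4.4, 0], [0, 0, 0], 100], [[-1.1, -4.4, 0], [0, 0, 0], 100], [[-1.1, -4.4, 0], [0, 0, 0], 100], [[-1.1, -4.4, 0], [0, 0, 0], 100], [[-1.1, -4.4, 0], [0, 0, 0], 100], [[0, 0, 0], [0, 0, 0], 100]]'

```text
time: 2.98
ee_pos: [0.5689, -0.1524, 0.2181]
eef_rot: [0.049, 0.999, -0.001, -0.0]
ft_force: [-0.4, -0.5, 0.5]
width: 0.0873
grip_force: 0.0
```

Run:
```python
from h import *
s=r.read_state();print(s["joint_positions"].round(2))
plan(([.60,-.15,.22],tool(3.049,0)),([.62,-.15,.13],tool(3.049,np.pi/2)))
```

```text
[-0.21  0.25  0.47  1.54 -0.11  1.38  1.75]
shift [-3.07  0.54 -0.19] turn [-0.002 -0.001 -0.006]
shift [-1.99  0.18  9.  ] turn [ 0.    -1.571  0.   ]
```

move_arm --targets '[[[-0.5, 0, 0], [0, -0.157, 0], 100], [[-0.5, 0, 0], [0, -0.157, 0], 100], [[0, 0, 0], [0, -0.157, 0], 100], [[0, 0, 0], [0, -0.157, 0], 100], [[0, 0, 0], [0, -0.157, 0], 100], [[0, 0, 0], [0, -0.157, 0], 100], [[0, 0, 0], [0, -0.157, 0], 100], [[0, 0, 0], [0, -0.157, 0], 100], [[0, 0, 0], [0, -0.157, 0], 100], [[0, 0, 0], [0, -0.157, 0], 100], [[0, 0, 0], [0, 0, 0], 100]]'

```text
time: 4.35
ee_pos: [0.5943, -0.1927, 0.2361]
eef_rot: [0.061, 0.87, -0.06, 0.485]
ft_force: [-0.1, 1.3, -0.6]
width: 0.0873
grip_force: 0.0
```

Run:
```python
from h import *
s=r.read_state();print(s["joint_positions"].round(2));print(R.from_quat(s["eef_rot"]).as_matrix().round(3).tolist())
plan(([.60,-.15,.13],tool(3.049,np.pi/2)))
```

```text
[-0.31 -0.39  0.53  2.41  1.25  0.12  0.54]
[[-0.522, 0.165, 0.837], [0.048, 0.985, -0.164], [-0.852, -0.045, -0.522]]
shift [8.94 4.78 5.31] turn [-0.084 -0.551  0.024]
```

Run:
```python
from h import *
plan(([.68,-.16,.20],tool(3.049,1.0)),([.68,-.16,.20],tool(3.049,np.pi/2)),([.68,-.16,.11],tool(3.049,np.pi/2)))
```

```text
shift [-1.24  4.8   8.51] turn [-0.086  0.019 -0.001]
shift [0. 0. 0.] turn [-0.    -0.571  0.   ]
shift [9. 0. 0.] turn [0. 0. 0.]
```

move_arm --targets '[[[-0.4, 1.6, 2.8], [-0.043, 0, 0], 100], [[-0.4, 1.6, 2.8], [-0.043, 0, 0], 100], [[-0.4, 1.6, 2.8], [0, 0, 0], 100], [[0, 0, 0], [0, 0, 0], 100], [[0, 0, 0], [0, -0.1, 0], 100], [[0, 0, 0], [0, -0.1, 0], 100], [[0, 0, 0], [0, -0.1, 0], 100], [[0, 0, 0], [0, -0.1, 0], 100], [[0, 0, 0], [0, -0.1, 0], 100], [[0, 0, 0], [0, -0.07, 0], 100], [[0, 0, 0], [0, 0, 0], 100], [[0, 0, 0], [0, 0, 0], 100]]'

```text
time: 5.85
ee_pos: [0.6847, -0.2003, 0.2841]
eef_rot: [0.042, 0.769, -0.049, 0.637]
ft_force: [0.5, 0.1, -0.8]
width: 0.0868
grip_force: 0.0
```

Run:
```python
from h import *
s=r.read_state();print(s["joint_positions"].round(2));print(R.from_quat(s["eef_rot"]).as_matrix().round(3).tolist())
plan(([.68,-.16,.20],tool(3.049,np.pi/2)),([.68,-.16,.11],tool(3.049,np.pi/2)))
```

```text
[-1.1  -0.5   1.34  2.42  3.1   0.52 -1.02]
[[-0.186, 0.127, 0.974], [0.002, 0.992, -0.129], [-0.983, -0.023, -0.185]]
shift [8.36 4.13 0.58] turn [-0.037 -0.186  0.019]
shift [9. 0. 0.] turn [0. 0. 0.]
```

The outward tilt is limited by j4 and j6. I'll identify the kinematics from the poses recorded so far, so I can choose a feasible tilt plane. A sideways tilt using j5 looks best.

```bash
cat >> h.py <<'E'
from scipy.optimize import least_squares
LIM=np.array([[-2.6,2.6],[-.5,2.12],[-1.47,1.34],[.16,2.42],[-1.27,4.41],[.06,2.06],[-2.6,2.6]])
L0=np.array([.33,.4,.4,.25,0,0,0,0])
def fk(q,L):
    h,l1,l2,l3,a1,a2,a3,a4=L
    z=lambda t:R.from_euler('z',-t);y=lambda t:R.from_euler('y',t)
    A=z(q[0]);p=np.array([0,0,h])+A.apply([a4,0,0]);A=A*y(q[1])*z(q[2]);p=p+A.apply([a1,0,l1]);A=A*y(q[3]);p=p+A.apply([a2,0,0])
    A=A*z(q[4]);p=p+A.apply([0,0,l2]);A=A*y(q[5]);A2=A*z(q[6]);p=p+A.apply([a3,0,l3]);return p,A2
E
python3 - <<'E'
from h import *
s=r.read_state()
D=[([-1.22663652,.33280241,-.06467301,1.46083614,.02161914,1.34985878,-.08847502],[.22401562,.58308515,.18784748],[.182342775,.983234838,-6e-4,-7e-5]),
([-.21,.25,.47,1.54,-.11,1.38,1.75],[.5689,-.1524,.2181],[.049,.999,-.001,0]),
([-.31,-.39,.53,2.41,1.25,.12,.54],[.5943,-.1927,.2361],[.061,.87,-.06,.485]),
(s["joint_positions"],s["ee_pos"],s["eef_rot"])]
for q,p,e in D: # rotation offset check
    A=fk(q,L0)[1];print((A.inv()*R.from_quat(e)).as_rotvec().round(3))
f=lambda L:np.concatenate([(fk(q,L)[0]-p) for q,p,e in D]+[1e-3*(L-L0)])
o=least_squares(f,L0);print(o.x.round(4),(o.fun*1000).round(1))
E
```

```text
[ 0.    -0.     1.571]
[-0.    -0.003  1.58 ]
[-0.008 -0.005  1.572]
[-0.    -0.     1.571]
[ 0.2983  0.3688  0.5276  0.3108  0.0745  0.0087  0.0291 -0.0547] [-50.1  11.3  -0.8   5.5   8.6   1.2  -3.3   2.   -0.4   3.4  -0.    0.
  -0.   -0.    0.1   0.1   0.1   0.    0.   -0.1]
```

```bash
cat >> h.py <<'E'
L0=np.array([.33,.4,.4,.25,0,0,0,0,0,0,0,0])
def fk(q,L):
    h,l1,l2,l3,a1,a2,a3,a0,b0,b1,b2,b3=L
    z=lambda t:R.from_euler('z',-t);y=lambda t:R.from_euler('y',t)
    A=z(q[0]);p=np.array([0,0,h])+A.apply([a0,b0,0]);A=A*y(q[1])*z(q[2]);p=p+A.apply([a1,b1,l1]);A=A*y(q[3]);p=p+A.apply([a2,0,0])
    A=A*z(q[4]);p=p+A.apply([0,b2,l2]);A=A*y(q[5]);A2=A*z(q[6]);p=p+A.apply([a3,b3,l3]);return p,A2*R.from_euler('z',np.pi/2)
D=json.load(open("D.json"))
def log():
    s=r.read_state();D.append([list(map(float,s[k])) for k in("joint_positions","ee_pos","eef_rot")]);json.dump(D,open("D.json","w"));return s
def fitL():
    f=lambda L:np.concatenate([(fk(q,L)[0]-p) for q,p,e in D]+[1e-2*(L-L0)]);o=least_squares(f,L0);return o.x,o.fun[:-len(L0)]
E
python3 - <<'E'
import json
D=[([-1.22663652,.33280241,-.06467301,1.46083614,.02161914,1.34985878,-.08847502],[.22401562,.58308515,.18784748],[.182342775,.983234838,-6e-4,-7e-5]),
([-.21,.25,.47,1.54,-.11,1.38,1.75],[.5689,-.1524,.2181],[.049,.999,-.001,0]),
([-.31,-.39,.53,2.41,1.25,.12,.54],[.5943,-.1927,.2361],[.061,.87,-.06,.485])]
json.dump(D,open("D.json","w"))
from h import *
log();L,f=fitL();print(L.round(3),(f*1000).round(0))
E
```

```text
[ 0.281  0.456  0.501  0.404 -0.014  0.014 -0.006 -0.003 -0.022 -0.028
  0.002  0.002] [-0. -0.  1.  0. -0. -1.  0. -0.  0. -0. -0.  0.]
```

move_arm --targets '[[[0, 0, -1], [0, 0.14, 0], 100], [[0, 0, -1], [0, 0.14, 0], 100], [[0, 0, -1], [0, 0.14, 0], 100], [[0, 0, 0], [0, 0.14, 0], 100], [[0, 0, 0], [0, 0.14, 0], 100], [[0, 0, 0], [0, 0.14, 0], 100], [[0, 0, 0], [0, 0.14, 0], 100], [[0, 0, 0], [0, 0.14, 0], 100], [[0, 0, 0], [0, 0.14, 0], 100], [[0, 0, 0], [0, 0.14, 0], 100], [[0, 0, 0], [0, 0, 0], 100], [[0, 0, 0], [0, 0, 0], 100]]'

```text
time: 7.35
ee_pos: [0.665, -0.2795, 0.3053]
eef_rot: [0.115, 0.906, -0.113, 0.392]
ft_force: [-0.3, -0.6, -0.4]
width: 0.0871
grip_force: 0.0
```

Run:
```python
from h import *
s=log();print(s["joint_positions"].round(2))
L,f=fitL();print(L.round(3),(f*1000).round(0))
plan(([.60,-.15,.25],tool(3.049,0)),([.60,-.15,.25],tool(1.33,0)))
```

```text
[-0.82 -0.28  0.97  1.99  0.71  0.56  1.1 ]
[ 0.27   0.451  0.495  0.394 -0.007  0.006 -0.003 -0.001 -0.02  -0.027
  0.001  0.001] [-1. -0.  1. -0.  2. -1.  0. -2.  1. -2.  1. -1.  2. -0.  0.]
shift [ 9.94 10.98 -4.57] turn [-0.194  0.819 -0.15 ]
shift [0. 0. 0.] turn [0.    0.    1.719]
```

move_arm --targets '[[[2, 2.2, -0.9], [0, 0, 0], 100], [[2, 2.2, -0.9], [0, 0, 0], 100], [[2, 2.2, -0.9], [0, 0, 0], 100], [[2, 2.2, -0.9], [0, 0, 0], 100], [[2, 2.2, -0.9], [0, 0, 0], 100], [[0, 0, 0], [-0.03, 0.137, -0.025], 100], [[0, 0, 0], [-0.03, 0.137, -0.025], 100], [[0, 0, 0], [-0.03, 0.137, -0.025], 100], [[0, 0, 0], [-0.03, 0.137, -0.025], 100], [[0, 0, 0], [-0.03, 0.137, -0.025], 100], [[0, 0, 0], [-0.03, 0.137, -0.025], 100], [[0, 0, 0], [0, 0, 0], 100], [[0, 0, 0], [0, 0, 0], 100]]'

```text
time: 8.98
ee_pos: [0.5949, -0.1569, 0.2472]
eef_rot: [0.062, 0.998, -0.017, 0.018]
ft_force: [-0.9, 0.4, -0.1]
width: 0.0868
grip_force: 0.0
```

Run:
```python
from h import *
s=log();print(s["joint_positions"].round(2),s["ee_pos"].round(3))
L,f=fitL();print(L.round(3),(f*1000).round(0))
# IK feasibility: pose -> solve in limits
def ik(P,Q,q0):
    g=lambda q:np.concatenate([(fk(q,L)[0]-P)*5,(fk(q,L)[1].inv()*Q).as_rotvec(),.001*(q-q0)])
    o=least_squares(g,np.clip(q0,LIM[:,0]+.02,LIM[:,1]-.02),bounds=(LIM[:,0]+.01,LIM[:,1]-.01));return o.x,np.abs(o.fun[:6]).max()
q0=s["joint_positions"]
for nm,yaw,P0,ts in(("radial",3.05,[.55,-.15,.05],(0,-.3,-.6)),("box",3.26,[.487,.13,.12],(0,.3,.5,.7)),("side",1.35,[.58,-.15,.09],(-1.1,-.7,-.3,0,.6,1.2,1.4,1.57)),("sideL",1.35,[.45,-.2,.09],(-1.1,0,1.2,1.57))):
    for t in ts: x,e=ik(np.array(P0),tool(yaw,t),q0);print(nm,t,x.round(2),round(e,3))
plan(([.60,-.15,.25],tool(3.049,0)))
```

```text
[-0.66  0.4   1.1   1.48 -0.34  1.43  1.89] [ 0.595 -0.157  0.247]
[ 0.266  0.453  0.494  0.395 -0.008  0.005 -0.003 -0.    -0.022 -0.025
  0.001  0.001] [-0. -0.  1.  0.  2. -2. -0. -2.  1. -1.  1. -1.  2. -0.  0. -0. -0.  1.]
radial 0 [-0.59  0.5   0.98  1.8  -0.47  1.09  2.04] 0.0
radial -0.3 [-0.42  0.75  0.89  1.49 -0.47  1.46  2.02] 0.0
radial -0.6 [-0.27  1.    0.83  1.16 -0.47  1.81  1.99] 0.0
box 0 [-1.13  0.14  0.85  1.89 -0.12  1.16  1.45] 0.0
box 0.3 [-0.89 -0.16  0.44  2.15  0.21  0.86  1.13] 0.0
box 0.5 [-0.73 -0.28  0.21  2.32  0.4   0.66  0.92] 0.0
box 0.7 [ 0.65 -0.49 -1.    2.41 -0.55  0.4   1.7 ] 0.035
side -1.1 [ 0.28  0.92  0.65  1.48 -1.26  1.88  1.  ] 0.0
side -0.7 [-0.06  0.77  0.93  1.59 -1.12  1.66  0.9 ] 0.0
side -0.3 [-0.44  0.68  1.15  1.67 -0.9   1.42  0.7 ] 0.0
side 0 [-0.73  0.76  1.33  1.7  -0.76  1.31  0.53] 0.0
side 0.6 [-1.02  0.98  1.33  1.66 -0.36  1.21  0.08] 0.0
side 1.2 [-1.12  1.44  1.33  1.53 -0.19  1.34 -0.16] 0.0
side 1.4 [-1.12  1.6   1.33  1.47 -0.15  1.4  -0.22] 0.0
side 1.57 [-1.12  1.73  1.33  1.42 -0.1   1.46 -0.26] 0.0
sideL -1.1 [ 0.32  0.93  0.83  1.62 -1.15  2.01  1.25] 0.0
sideL 0 [-0.81  0.33  1.33  1.96 -0.36  1.12  0.44] 0.0
sideL 1.2 [-1.31  1.39  1.33  1.92 -0.19  1.15 -0.16] 0.0
sideL 1.57 [-1.36  1.85  1.33  1.82 -0.29  1.28 -0.16] 0.0
shift [-0.43  0.74 -0.28] turn [-0.032  0.037 -0.032]
```

```bash
cat >> h.py <<'E'
def tcp(G,yaw,tilt): # TCP for grasp point G
    Q=tool(yaw,tilt);return np.array(G)+.019*Q.as_matrix()[:,2],Q
E
python3 - <<'E'
from h import *
t=tcp([.5596,-.1493,.024],3.049,-.3);print(t[0].round(4))
u=t[0]-.12*t[1].as_matrix()[:,2]
plan((u,t[1]),t)
E
```

```text
[ 0.554  -0.1488  0.0058]
shift [ 1.09  0.81 12.62] turn [-0.027  0.337 -0.037]
shift [-0.  0. 12.] turn [0. 0. 0.]
```

move_arm --targets '[[[0.27, 0.2, 3.1], [0, 0, 0], 100], [[0.27, 0.2, 3.1], [0, 0, 0], 100], [[0.27, 0.2, 3.1], [0, 0, 0], 100], [[0.27, 0.2, 3.1], [0, 0, 0], 100], [[0, 0, 0], [-0.009, 0.112, -0.012], 100], [[0, 0, 0], [-0.009, 0.112, -0.012], 100], [[0, 0, 0], [-0.009, 0.112, -0.012], 100], [[0, 0, 0], [0, 0, 0], 100], [[0, 0, 0], [0, 0, 0], 100]]'

```text
time: 10.1
ee_pos: [0.5905, -0.149, 0.1255]
eef_rot: [0.044, 0.988, 0.008, -0.146]
ft_force: [-0.9, 0.6, -0.3]
width: 0.0868
grip_force: 0.0
```

Run:
```python
from h import *
s=log();print(s["joint_positions"].round(2),s["ee_pos"].round(4))
plan(tcp([.5596,-.1493,.024],3.049,-.3))
```

```text
[-0.38  0.75  0.91  1.31 -0.47  1.63  1.99] [ 0.5905 -0.149   0.1255]
shift [ 1.000e-02 -3.300e-01  1.251e+01] turn [0.001 0.006 0.005]
```

move_arm --targets '[[[0, -0.33, 2.5], [0, 0, 0], 100], [[0, 0, 2.5], [0, 0, 0], 100], [[0, 0, 2.5], [0, 0, 0], 100], [[0, 0, 2], [0, 0, 0], 100], [[0, 0, 1.5], [0, 0, 0], 100], [[0, 0, 1], [0, 0, 0], 100], [[0, 0, 0.4], [0, 0, 0], 100], [[0, 0, 0], [0, 0, 0], 100]]'

```text
time: 11.1
ee_pos: [0.5541, -0.1489, 0.0056]
eef_rot: [0.043, 0.988, 0.008, -0.149]
ft_force: [-0.9, -0.5, -0.3]
width: 0.0876
grip_force: 0.0
```

Run:
```python
from h import *
s=log();print(s["ft_force"],s["ee_pos"].round(4))
a=r.camera("scene");b=r.camera("top")
im=np.hstack([cv2.resize(a["image"][150:240,200:320],(400,300)),cv2.resize(b["image"][180:270,250:370],(400,300))]);cv2.imwrite("pics/g1.png",im)
plan(tcp([.5596,-.1493,.024],3.049,-.3))
```

```text
[-0.89648782 -0.54887903 -0.34652243] [ 0.5541 -0.1489  0.0056]
shift [0.03 0.02 0.01] turn [0.001 0.002 0.005]
```

View pics/g1.png

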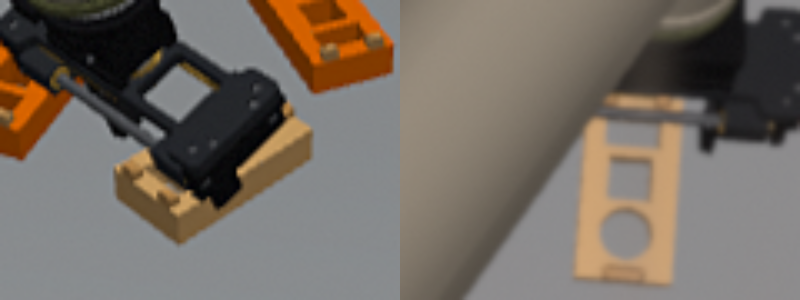

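The fingers straddle the maple lid at the narrow-lug half. I'll close and lift.

move_arm --targets '[[[0, 0, 0], [0, 0, 0], 50], [[0, 0, 0], [0, 0, 0], 50], [[0, 0, 0], [0, 0, 0], 50], [[0, 0, 0], [0, 0, 0], 50], [[0, 0, 0], [0, 0, 0], 50], [[0, 0, 0], [0, 0, 0], 50], [[0.15, 0, -0.48], [0, 0, 0], 50], [[0.3, 0, -0.95], [0, 0, 0], 50], [[0.6, 0, -1.9], [0, 0, 0], 50], [[0.6, 0, -1.9], [0, 0, 0], 50], [[0.6, 0, -1.9], [0, 0, 0], 50], [[0.6, 0, -1.9], [0, 0, 0], 50], [[0.6, 0, -1.9], [0, 0, 0], 50], [[0.6, 0, -1.9], [0, 0, 0], 50], [[0, 0, 0], [0, 0, 0], 50]]' --grip_force 45

```text
time: 13.08
ee_pos: [0.5537, -0.1494, 0.1417]
eef_rot: [0.043, 0.988, 0.008, -0.148]
ft_force: [0.2, -0.2, -0.3]
width: 0.0436
grip_force: 0.0
```

Run:
```python
from h import *
s=log();print(s["joint_positions"].round(2),s["ee_pos"].round(4))
print(R.from_quat(s["eef_rot"]).as_matrix().round(3).tolist())
L,f=fitL();print(L.round(3),abs(f).max())
def ik(P,Q,q0):
    g=lambda q:np.concatenate([(fk(q,L)[0]-P)*5,(fk(q,L)[1].inv()*Q).as_rotvec(),.001*(q-q0)])
    o=least_squares(g,np.clip(q0,LIM[:,0]+.02,LIM[:,1]-.02),bounds=(LIM[:,0]+.01,LIM[:,1]-.01));return o.x,np.abs(o.fun[:6]).max()
q=s["joint_positions"];G=np.array([.56,-.15,.16])
for y,t in((3.05,-.3),(2.6,-.3),(2.2,-.3),(1.8,-.3),(1.4,-.3),(1.4,.2),(1.4,.7),(1.4,1.27)):
    P,Q=tcp(G,y,t);q,e=ik(P,Q,q);print(y,t,q.round(2),round(e,3))
q,e=ik(*tcp([.56,-.15,.095],1.4,1.27),q);print(q.round(2),e)
```

```text
[-0.44  0.67  0.95  1.4  -0.42  1.61  2.  ] [ 0.5537 -0.1494  0.1417]
[[-0.953, 0.087, -0.291], [0.083, 0.996, 0.028], [0.292, 0.002, -0.956]]
[ 0.262  0.452  0.494  0.391 -0.006  0.003 -0.003 -0.001 -0.022 -0.023
  0.     0.   ] 0.00261654678609452
3.05 -0.3 [-0.44  0.68  0.95  1.4  -0.43  1.62  2.  ] 0.0
2.6 -0.3 [-0.4   0.7   1.02  1.41 -0.57  1.66  1.66] 0.0
2.2 -0.3 [-0.4   0.7   1.09  1.46 -0.69  1.65  1.35] 0.0
1.8 -0.3 [-0.45  0.68  1.18  1.55 -0.79  1.61  1.05] 0.0
1.4 -0.3 [-0.54  0.67  1.31  1.66 -0.89  1.54  0.74] 0.0
1.4 0.2 [-0.91  0.6   1.33  1.71 -0.41  1.25  0.32] 0.0
1.4 0.7 [-1.11  0.85  1.33  1.71 -0.12  1.21  0.  ] 0.0
1.4 1.27 [-1.18  1.28  1.29  1.66  0.04  1.28 -0.22] 0.0
[-1.16  1.36  1.22  1.65 -0.01  1.24 -0.29] 7.155729858654426e-08
```

Run:
```python
from h import *
a=r.camera("scene");b=r.camera("top")
im=np.hstack([cv2.resize(a["image"][130:250,180:340],(400,300)),cv2.resize(b["image"][170:290,230:390],(400,300))]);cv2.imwrite("pics/g2.png",im)
```

```text
(no output)
```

View pics/g2.png

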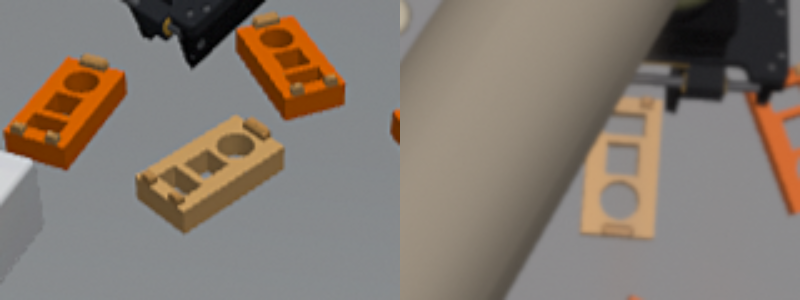

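The lid still lies flat. The fingers close slowly and the lift began before they touched. I'll measure how far the lid shifted, using the unobstructed scene view.

```bash
cat >> h.py <<'E'
def fitz(views,model,x0,flip=False):
    def pts(p):
        Rm=R.from_euler('z',p[2])*(R.from_euler('x',np.pi) if flip else R.identity());return Rm.apply(model)+[p[0],p[1],x0[2]]
    f=lambda p:-sum(iou(h,proj(c,pts(p))) for c,h in views)
    x=np.array(x0,float)[[0,1,3]];sim=np.vstack([x]+[x+np.eye(3)[i]*(.01,.01,.1)[i] for i in range(3)])
    s=minimize(f,x,method='Nelder-Mead',options=dict(initial_simplex=sim,xatol=1e-5,fatol=1e-6,maxiter=2000));return s.x,-s.fun/len(views)
E
python3 - <<'E'
from h import *
import pickle;a0,b0=pickle.load(open("c0.pkl","rb"));a=r.camera("scene")
for c in(a0,a):
  for ls in(60,75):
    h,n=mask(c,255,203,(5,ls,30),(22,190,255));h=cv2.convexHull((h-.3*np.sign(h-h.mean(0))).astype(np.float32))[:,0]
    print(n,np.round(fitz([(c,h)],LID,[.53,-.1465,.014,3.049],True)[0],4))
print(r.read_state()["width"])
E
```

```text
1584 [ 0.5315 -0.145   3.0535]
1563 [ 0.531  -0.1455  3.0546]
1583 [ 0.5315 -0.145   3.0535]
1563 [ 0.531  -0.1455  3.0546]
0.043508330196442534
```

The lid has not moved. I'll reopen and go down again, then wait longer for the fingers to close.

move_arm --targets '[[[0, 0, 0], [0, 0, 0], 100], [[0, 0, 0], [0, 0, 0], 100], [[0, 0, 0], [0, 0, 0], 100], [[0, 0, 0], [0, 0, 0], 100]]'

```text
time: 13.72
ee_pos: [0.5529, -0.149, 0.1399]
eef_rot: [0.043, 0.988, 0.008, -0.149]
ft_force: [-0.2, 0.1, -0.6]
width: 0.0756
grip_force: 0.0
```

Run:
```python
from h import *
plan(tcp([.5596,-.1488,.0235],3.049,-.3))
```

```text
shift [-4.06  0.05 12.83] turn [0.001 0.001 0.006]
```

move_arm --targets '[[[-0.8, 0, 2.5], [0, 0, 0], 100], [[-0.8, 0, 2.5], [0, 0, 0], 100], [[-0.8, 0, 2.5], [0, 0, 0], 100], [[-0.8, 0, 2.5], [0, 0, 0], 100], [[-0.5, 0, 1.6], [0, 0, 0], 100], [[-0.36, 0, 1.2], [0, 0, 0], 100], [[0, 0, 0], [0, 0, 0], 100], [[0, 0, 0], [0, 0, 0], 40], [[0, 0, 0], [0, 0, 0], 40], [[0, 0, 0], [0, 0, 0], 40], [[0, 0, 0], [0, 0, 0], 40], [[0, 0, 0], [0, 0, 0], 40], [[0, 0, 0], [0, 0, 0], 40], [[0, 0, 0], [0, 0, 0], 40], [[0, 0, 0], [0, 0, 0], 40]]' --grip_force 45

```text
time: 15.6
ee_pos: [0.5541, -0.1488, 0.0057]
eef_rot: [0.043, 0.988, 0.008, -0.149]
ft_force: [0.1, 1.0, -0.5]
width: 0.0349
grip_force: 0.0
```

Run:
```python
from h import *
s=log();print(s["ft_force"],s["width"],s["ee_pos"])
a=r.camera("scene");b=r.camera("top")
im=np.hstack([cv2.resize(c["image"][y:y+75,x:x+100],(400,300),interpolation=cv2.INTER_CUBIC) for c,x,y in((a,215,155),(b,280,185))])
f=[]
for c,x,y in((a,215,155),(b,280,185)):
    for k,P in enumerate(([s["ee_pos"]],[s["ee_pos"]-.019*R.from_quat(s["eef_rot"]).as_matrix()[:,2]])):
        u=proj(c,np.array(P))[0];cv2.circle(im,(int((u[0]-x+.5)*4)+(400 if c is b else 0),int((u[1]-y+.5)*4)),4,(0,0,255) if k==0 else (0,255,0),2);print(u)
cv2.imwrite("pics/g3.png",im)
```

```text
[ 0.12628226  0.96143684 -0.49390289] 0.034915536230954114 [ 0.55408828 -0.14876428  0.00573073]
[256.13235514 205.54012857]
[254.06221378 200.73679191]
[318.5757191  226.15464896]
[319.28819538 222.48042677]
```

View pics/g3.png

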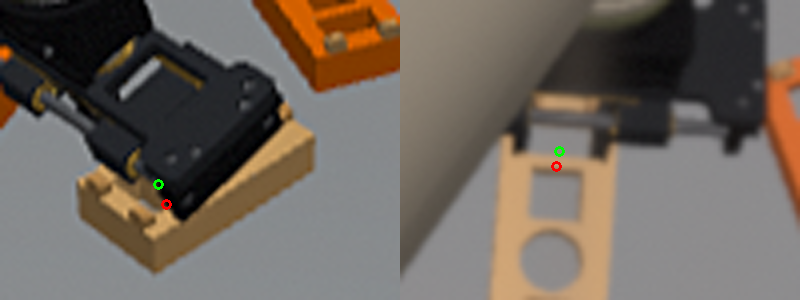

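The fingers shut above the lid without touching it. In the top view the tips sit near the green mark at (560,152), about 20 mm behind the reported TCP. I'll open and feel my way down with small force-checked steps.

move_arm --targets '[[[0, 0, 0], [0, 0, 0], 100], [[0, 0, 0], [0, 0, 0], 100], [[0, 0, 0], [0, 0, 0], 100], [[0, 0, 0], [0, 0, 0], 100], [[0, 0, 0], [0, 0, 0], 100], [[0, 0, 0], [0, 0, 0], 100], [[0, 0, 0], [0, 0, 0], 100], [[-0.05, 0, 0.2], [0, 0, 0], 100], [[0, 0, 0], [0, 0, 0], 100]]'

```text
time: 16.82
ee_pos: [0.5538, -0.1487, 0.0035]
eef_rot: [0.043, 0.988, 0.008, -0.149]
ft_force: [0.4, -0.4, 0.3]
width: 0.0868
grip_force: 0.0
```

move_arm --targets '[[[-0.06, 0, 0.2], [0, 0, 0], 100], [[0, 0, 0], [0, 0, 0], 100]]'

```text
time: 17.08
ee_pos: [0.5539, -0.1487, 0.0014]
eef_rot: [0.043, 0.988, 0.008, -0.149]
ft_force: [-0.0, -0.5, -0.4]
width: 0.0872
grip_force: 0.0
```

move_arm --targets '[[[-0.06, 0, 0.2], [0, 0, 0], 100], [[0, 0, 0], [0, 0, 0], 100]]'

```text
time: 17.32
ee_pos: [0.5539, -0.1487, -0.0007]
eef_rot: [0.043, 0.988, 0.008, -0.149]
ft_force: [0.3, 0.3, 0.2]
width: 0.0872
grip_force: 0.0
```

No contact at a reported z of -0.7 mm, so the true tips are higher than stated. I'll keep feeling down.

move_arm --targets '[[[-0.12, 0, 0.38], [0, 0, 0], 100], [[0, 0, 0], [0, 0, 0], 100]]'

```text
time: 17.58
ee_pos: [0.5538, -0.1486, -0.0049]
eef_rot: [0.043, 0.988, 0.008, -0.149]
ft_force: [0.1, -0.4, 0.5]
width: 0.0872
grip_force: 0.0
```

move_arm --targets '[[[-0.12, 0, 0.38], [0, 0, 0], 100], [[0, 0, 0], [0, 0, 0], 100]]'

```text
time: 17.82
ee_pos: [0.5538, -0.1486, -0.0088]
eef_rot: [0.043, 0.988, 0.008, -0.149]
ft_force: [0.3, -0.6, -0.8]
width: 0.0872
grip_force: 0.0
```

move_arm --targets '[[[-0.09, 0, 0.29], [0, 0, 0], 100], [[0, 0, 0], [0, 0, 0], 100]]'

```text
time: 18.08
ee_pos: [0.5539, -0.1486, -0.0117]
eef_rot: [0.043, 0.988, 0.008, -0.149]
ft_force: [0.1, -0.5, -0.1]
width: 0.0869
grip_force: 0.0
```

move_arm --targets '[[[-0.09, 0, 0.29], [0, 0, 0], 100], [[0, 0, 0], [0, 0, 0], 100]]'

```text
time: 18.32
ee_pos: [0.5539, -0.1486, -0.0148]
eef_rot: [0.043, 0.988, 0.008, -0.149]
ft_force: [-0.6, 0.4, -0.1]
width: 0.0871
grip_force: 0.0
```

move_arm --targets '[[[-0.06, 0, 0.2], [0, 0, 0], 100], [[0, 0, 0], [0, 0, 0], 100]]'

```text
time: 18.58
ee_pos: [0.5539, -0.1487, -0.0168]
eef_rot: [0.043, 0.988, 0.008, -0.149]
ft_force: [-0.5, -0.6, -0.7]
width: 0.0869
grip_force: 0.0
```

move_arm --targets '[[[-0.06, 0, 0.2], [0, 0, 0], 100], [[0, 0, 0], [0, 0, 0], 100]]'

```text
time: 18.82
ee_pos: [0.5539, -0.1487, -0.0189]
eef_rot: [0.043, 0.988, 0.008, -0.149]
ft_force: [0.2, 0.1, -0.1]
width: 0.087
grip_force: 0.0
```

move_arm --targets '[[[-0.06, 0, 0.2], [0, 0, 0], 100], [[0, 0, 0], [0, 0, 0], 100]]'

```text
time: 19.08
ee_pos: [0.5539, -0.1486, -0.021]
eef_rot: [0.043, 0.988, 0.008, -0.149]
ft_force: [0.1, 0.5, 0.5]
width: 0.0869
grip_force: 0.0
```

move_arm --targets '[[[-0.06, 0, 0.2], [0, 0, 0], 100], [[0, 0, 0], [0, 0, 0], 100]]'

```text
time: 19.32
ee_pos: [0.5538, -0.1487, -0.0231]
eef_rot: [0.043, 0.988, 0.008, -0.149]
ft_force: [0.1, 0.1, 0.3]
width: 0.087
grip_force: 0.0
```

Run:
```python
from h import *
s=log();P=s["ee_pos"];Q=R.from_quat(s["eef_rot"]).as_matrix();print(P,s["ft_force"])
a=r.camera("scene");b=r.camera("top")
X=[(a,210,150),(b,280,180)];im=np.hstack([cv2.resize(c["image"][y:y+75,x:x+100],(400,300),interpolation=cv2.INTER_CUBIC) for c,x,y in X])
for i,(c,x,y) in enumerate(X):
  for k in(0,.02,.03,.05):
    for sg in(-1,1):
      u=proj(c,P-k*Q[:,2]+sg*.0435*Q[:,1])[0];cv2.circle(im,(int((u[0]-x+.5)*4)+400*i,int((u[1]-y+.5)*4)),2,{0:(0,0,255),.02:(0,255,0),.03:(255,255,0),.05:(255,0,255)}[k],-1)
cv2.imwrite("pics/g4.png",im)
```

```text
[ 0.55384569 -0.14865316 -0.02305967] [0.06940728 0.0584436  0.26874066]
```

View pics/g4.png

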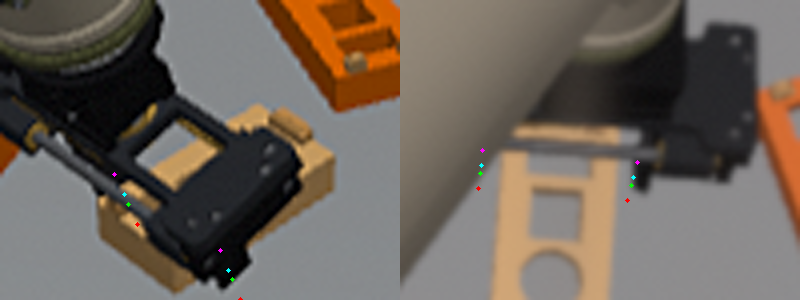

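The images and the lack of contact agree: the real tips are about 27 mm behind the reported TCP along the tool axis, so they are now about 3 mm above the table beside the lid. I'll close here and check the width.

move_arm --targets '[[[0, 0, 0], [0, 0, 0], 50], [[0, 0, 0], [0, 0, 0], 50], [[0, 0, 0], [0, 0, 0], 50], [[0, 0, 0], [0, 0, 0], 50], [[0, 0, 0], [0, 0, 0], 50], [[0, 0, 0], [0, 0, 0], 50], [[0, 0, 0], [0, 0, 0], 50], [[0, 0, 0], [0, 0, 0], 50]]' --grip_force 45

```text
time: 20.42
ee_pos: [0.554, -0.1487, -0.0229]
eef_rot: [0.043, 0.988, 0.008, -0.149]
ft_force: [1.0, 0.3, -0.6]
width: 0.0635
grip_force: 45.0
```

Gripped at 63.5 mm and 45 N. Lifting.

move_arm --targets '[[[0.15, 0, -0.48], [0, 0, 0], 50], [[0.3, 0, -0.95], [0, 0, 0], 50], [[0.6, 0, -1.9], [0, 0, 0], 50], [[0.6, 0, -1.9], [0, 0, 0], 50], [[0.6, 0, -1.9], [0, 0, 0], 50], [[0.6, 0, -1.9], [0, 0, 0], 50], [[0.6, 0, -1.9], [0, 0, 0], 50], [[0.6, 0, -1.9], [0, 0, 0], 50], [[0.3, 0, -0.95], [0, 0, 0], 50], [[0, 0, 0], [0, 0, 0], 50]]'

```text
time: 21.68
ee_pos: [0.5532, -0.1491, 0.1221]
eef_rot: [0.043, 0.988, 0.008, -0.148]
ft_force: [0.2, -0.4, -1.8]
width: 0.0638
grip_force: 45.0
```

```bash
sed -i 's/+\.019\*Q/+.046*Q/' h.py
cat >> h.py <<'E'
def ikm(P,Q,q0,L):
    g=lambda q:np.concatenate([(fk(q,L)[0]-P)*5,(fk(q,L)[1].inv()*Q).as_rotvec(),.001*(q-q0)])
    o=least_squares(g,np.clip(q0,LIM[:,0]+.02,LIM[:,1]-.02),bounds=(LIM[:,0]+.01,LIM[:,1]-.01));return o.x,np.abs(o.fun[:6]).max()
def rows(seq,pose=None): # seq of (G,yaw,tilt): print per-row tool-frame shift cm / turn
    s=r.read_state();p,q=s["ee_pos"],R.from_quat(s["eef_rot"])
    for G,y,t in seq:
        P,Q=tcp(G,y,t);print(list((q.inv().apply(P-p)*100).round(1)),list((q.inv()*Q).as_rotvec().round(3)));p,q=P,Q
E
python3 - <<'E'
from h import *
s=log();print(s["joint_positions"].round(2),s["ee_pos"].round(4),s["width"],s["grip_force"])
L,f=fitL()
q=s["joint_positions"];G=np.array([.56,-.15,.18])
for y,t in((3.05,-.3),(2.2,-.3),(1.4,-.3),(1.4,.2),(1.4,.7),(1.4,1.27)):
    q,e=ikm(*tcp(G,y,t),q,L);print(y,t,q.round(2),round(e,3))
q,e=ikm(*tcp([.56,-.15,.1],1.4,1.27),q,L);print(q.round(2),e)
print("yaw");seq=[(G,3.049-.15*k,-.3) for k in range(12)]
rows(seq)
E
```

```text
[-0.44  0.69  0.94  1.43 -0.43  1.58  2.  ] [ 0.5532 -0.1491  0.1221] 0.06383696461251569 44.99565005833574
3.05 -0.3 [-0.45  0.67  0.96  1.43 -0.42  1.6   2.  ] 0.0
2.2 -0.3 [-0.42  0.69  1.09  1.49 -0.68  1.63  1.35] 0.0
1.4 -0.3 [-0.55  0.67  1.3   1.67 -0.89  1.52  0.73] 0.0
1.4 0.2 [-0.9   0.61  1.33  1.72 -0.42  1.24  0.33] 0.0
1.4 0.7 [-1.09  0.83  1.33  1.73 -0.11  1.18  0.01] 0.0
1.4 1.27 [-1.17  1.26  1.31  1.69  0.06  1.23 -0.2 ] 0.0
[-1.14  1.36  1.22  1.68 -0.    1.19 -0.28] 9.426926300681874e-08
yaw
[np.float64(1.1), np.float64(-0.0), np.float64(-1.1)] [np.float64(0.001), np.float64(0.002), np.float64(0.006)]
[np.float64(-0.0), np.float64(0.2), np.float64(-0.0)] [np.float64(-0.044), np.float64(-0.0), np.float64(0.143)]
[np.float64(-0.0), np.float64(0.2), np.float64(-0.0)] [np.float64(-0.044), np.float64(0.0), np.float64(0.143)]
[np.float64(-0.0), np.float64(0.2), np.float64(-0.0)] [np.float64(-0.044), np.float64(-0.0), np.float64(0.143)]
[np.float64(-0.0), np.float64(0.2), np.float64(-0.0)] [np.float64(-0.044), np.float64(0.0), np.float64(0.143)]
[np.float64(-0.0), np.float64(0.2), np.float64(-0.0)] [np.float64(-0.044), np.float64(0.0), np.float64(0.143)]
[np.float64(-0.0), np.float64(0.2), np.float64(-0.0)] [np.float64(-0.044), np.float64(-0.0), np.float64(0.143)]
[np.float64(-0.0), np.float64(0.2), np.float64(-0.0)] [np.float64(-0.044), np.float64(-0.0), np.float64(0.143)]
[np.float64(-0.0), np.float64(0.2), np.float64(-0.0)] [np.float64(-0.044), np.float64(0.0), np.float64(0.143)]
[np.float64(-0.0), np.float64(0.2), np.float64(-0.0)] [np.float64(-0.044), np.float64(0.0), np.float64(0.143)]
[np.float64(-0.0), np.float64(0.2), np.float64(-0.0)] [np.float64(-0.044), np.float64(-0.0), np.float64(0.143)]
[np.float64(-0.0), np.float64(0.2), np.float64(-0.0)] [np.float64(-0.044), np.float64(0.0), np.float64(0.143)]
```

move_arm --targets '[[[0.6, 0, -1.5], [0, 0, 0], 50], [[0.5, 0.2, -1], [-0.044, 0, 0.143], 50], [[0, 0.2, 0], [-0.044, 0, 0.143], 50], [[0, 0.2, 0], [-0.044, 0, 0.143], 50], [[0, 0.2, 0], [-0.044, 0, 0.143], 50], [[0, 0.2, 0], [-0.044, 0, 0.143], 50], [[0, 0.2, 0], [-0.044, 0, 0.143], 50], [[0, 0.2, 0], [-0.044, 0, 0.143], 50], [[0, 0.2, 0], [-0.044, 0, 0.143], 50], [[0, 0.2, 0], [-0.044, 0, 0.143], 50], [[0, 0.2, 0], [-0.044, 0, 0.143], 50], [[0, 0.2, 0], [-0.044, 0, 0.143], 50], [[0, 0, 0], [0, 0, 0], 50], [[0, 0, 0], [0, 0, 0], 50]]'

```text
time: 23.42
ee_pos: [0.5644, -0.1352, 0.1489]
eef_rot: [0.752, 0.642, 0.114, -0.098]
ft_force: [0.7, -0.3, -1.9]
width: 0.0635
grip_force: 45.0
```

Run:
```python
from h import *
s=log();print(s["joint_positions"].round(2),s["ee_pos"].round(4),s["width"],s["grip_force"])
G=s["ee_pos"]-.046*R.from_quat(s["eef_rot"]).as_matrix()[:,2];print(G.round(3))
L,f=fitL();q=s["joint_positions"]
for t in np.arange(-.3,1.3,.15): q,e=ikm(*tcp([.56,-.15,.19],1.4,t),q,L);print(q.round(2),round(e,3))
rows([([.56,-.15,.19],1.4,-.3+.157*k) for k in range(4)])
```

```text
[-0.55  0.64  1.28  1.65 -0.86  1.53  0.71] [ 0.5644 -0.1352  0.1489] 0.06348371891509204 44.99572828593955
[ 0.562 -0.149  0.193]
[-0.55  0.63  1.28  1.66 -0.86  1.52  0.7 ] 0.0
[-0.68  0.62  1.33  1.68 -0.74  1.43  0.61] 0.0
[-0.78  0.59  1.33  1.69 -0.59  1.34  0.49] 0.0
[-0.87  0.59  1.33  1.7  -0.44  1.27  0.36] 0.0
[-0.95  0.61  1.33  1.71 -0.32  1.23  0.24] 0.0
[-1.01  0.67  1.33  1.72 -0.21  1.21  0.14] 0.0
[-1.06  0.75  1.33  1.72 -0.13  1.2   0.06] 0.0
[-1.1   0.85  1.33  1.72 -0.07  1.2  -0.01] 0.0
[-1.13  0.96  1.33  1.71 -0.02  1.21 -0.07] 0.0
[-1.15  1.07  1.32  1.71  0.02  1.22 -0.13] 0.0
[-1.16  1.18  1.32  1.7   0.07  1.23 -0.18] 0.0
[np.float64(-0.2), np.float64(-0.2), np.float64(0.2)] [np.float64(-0.004), np.float64(-0.001), np.float64(0.012)]
[np.float64(-0.7), np.float64(0.0), np.float64(-0.1)] [np.float64(0.0), np.float64(-0.157), np.float64(0.0)]
[np.float64(-0.7), np.float64(0.0), np.float64(-0.1)] [np.float64(0.0), np.float64(-0.157), np.float64(0.0)]
[np.float64(-0.7), np.float64(-0.0), np.float64(-0.1)] [np.float64(0.0), np.float64(-0.157), np.float64(-0.0)]
```

move_arm --targets '[[[-0.7, 0, -0.1], [0, -0.157, 0], 50], [[-0.7, 0, -0.1], [0, -0.157, 0], 50], [[-0.7, 0, -0.1], [0, -0.157, 0], 50], [[-0.7, 0, -0.1], [0, -0.157, 0], 50], [[-0.7, 0, -0.1], [0, -0.157, 0], 50], [[-0.7, 0, -0.1], [0, -0.157, 0], 50], [[-0.7, 0, -0.1], [0, -0.157, 0], 50], [[-0.7, 0, -0.1], [0, -0.157, 0], 50], [[-0.7, 0, -0.1], [0, -0.157, 0], 50], [[-0.7, 0, -0.1], [0, -0.157, 0], 50], [[0, 0, 0], [0, 0, 0], 50], [[0, 0, 0], [0, 0, 0], 50]]'

```text
time: 24.92
ee_pos: [0.5557, -0.1898, 0.1827]
eef_rot: [0.615, 0.522, -0.451, 0.383]
ft_force: [0.4, 0.3, -0.9]
width: 0.0635
grip_force: 45.0
```

Run:
```python
from h import *
s=log();print(s["joint_positions"].round(2),s["ee_pos"].round(4),s["width"],s["grip_force"])
Q=R.from_quat(s["eef_rot"]).as_matrix();G=s["ee_pos"]-.046*Q[:,2];print(G.round(4),Q.round(3).tolist())
print("want");rows([([.56,-.15,G[2]],1.4,1.2717),([.56,-.15,.105],1.4,1.2717)])
a=r.camera("scene");b=r.camera("top")
cv2.imwrite("pics/st.png",np.hstack([cv2.resize(c["image"][100:280,180:400],(400,327)) for c in(a,b)]))
```

```text
[-1.16  1.19  1.29  1.69  0.14  1.25 -0.23] [ 0.5557 -0.1898  0.1827] 0.06353120787914339 44.99543219586485
[ 0.5628 -0.1465  0.1965] [[0.049, 0.987, -0.155], [0.296, -0.163, -0.941], [-0.954, -0.0, -0.3]]
want
[np.float64(-0.1), np.float64(-0.3), np.float64(0.4)] [np.float64(0.007), np.float64(-0.006), np.float64(0.002)]
[np.float64(8.7), np.float64(0.0), np.float64(2.7)] [np.float64(0.0), np.float64(0.0), np.float64(0.0)]
```

View pics/st.png

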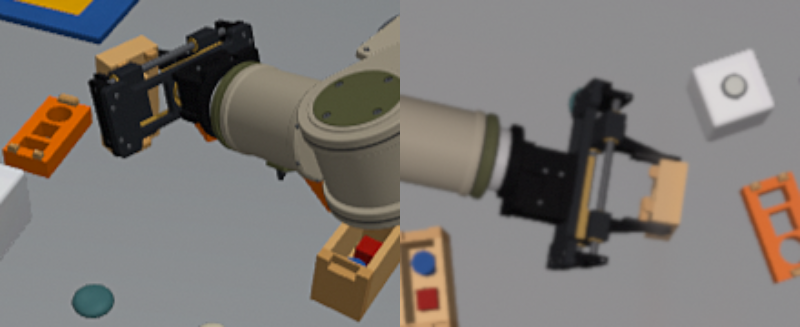

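The lid hangs upright in the grip with its lugs to the left and its wide-lug end down. I'll lower it, slowly near the table.

move_arm --targets '[[[1.6, 0, 0.5], [0.007, -0.006, 0], 50], [[1.6, 0, 0.5], [0, 0, 0], 50], [[1.6, 0, 0.5], [0, 0, 0], 50], [[1.6, 0, 0.5], [0, 0, 0], 50], [[1.3, 0, 0.4], [0, 0, 0], 50], [[0, 0, 0], [0, 0, 0], 50]]'

```text
time: 25.78
ee_pos: [0.5551, -0.1897, 0.1004]
eef_rot: [0.613, 0.519, -0.456, 0.383]
ft_force: [0.0, -0.4, -1.1]
width: 0.0637
grip_force: 45.0
```

move_arm --targets '[[[0.38, 0, 0.12], [0, 0, 0], 50], [[0, 0, 0], [0, 0, 0], 50]]'

```text
time: 26.02
ee_pos: [0.5554, -0.1897, 0.0975]
eef_rot: [0.614, 0.519, -0.456, 0.383]
ft_force: [-0.0, 0.1, -1.5]
width: 0.0636
grip_force: 45.0
```

move_arm --targets '[[[0.29, 0, 0.09], [0, 0, 0], 50], [[0, 0, 0], [0, 0, 0], 50]]'

```text
time: 26.28
ee_pos: [0.5553, -0.1897, 0.0941]
eef_rot: [0.614, 0.519, -0.456, 0.383]
ft_force: [1.0, 0.0, -1.4]
width: 0.0637
grip_force: 45.0
```

Run:
```python
from h import *
s=log();Q=R.from_quat(s["eef_rot"]).as_matrix();G=s["ee_pos"]-.046*Q[:,2];print(G.round(4),Q.round(3).tolist(),s["ft_force"],s["joint_positions"].round(2))
a=r.camera("scene");b=r.camera("top")
for c,z in((b,.124),(a,.124)):
    hsv=cv2.cvtColor(c["image"],cv2.COLOR_BGR2HSV);u=proj(c,[G+[0,0,.025]])[0];print(u)
    h,n=mask(c,*u,(5,65,30),(22,190,255));print(n,h.min(0),h.max(0))
    for e in(h[h[:,1].argmax()],h[h[:,1].argmin()]): print("z0",onz(c,*e,0).round(4),"z124",onz(c,*e,.124).round(4))
```

```text
[ 0.5627 -0.1463  0.1075] [[0.046, 0.986, -0.162], [0.288, -0.168, -0.943], [-0.957, -0.003, -0.292]] [ 1.04650791  0.02100069 -1.44128509] [-1.12  1.3   1.18  1.68  0.07  1.2  -0.32]
[321.34080825 212.53017469]
586 [309.5 196.5] [333.5 232.5]
z0 [ 0.5402 -0.1669  0.    ] z124 [ 0.5231 -0.1565  0.124 ]
z0 [ 0.6243 -0.1528  0.    ] z124 [ 0.5977 -0.1439  0.124 ]
[252.65122687 163.32098007]
483 [234.5 154.5] [267.5 177.5]
z0 [ 0.4957 -0.2437  0.    ] z124 [ 0.6014 -0.1363  0.124 ]
z0 [ 0.4052 -0.2802  0.    ] z124 [ 0.5255 -0.1669  0.124 ]
```

move_arm --targets '[[[0.29, 0, 0.09], [0, 0, 0], 50], [[0, 0, 0], [0, 0, 0], 50]]'

```text
time: 26.62
ee_pos: [0.5553, -0.1897, 0.091]
eef_rot: [0.614, 0.519, -0.456, 0.383]
ft_force: [0.1, 0.2, -1.5]
width: 0.0635
grip_force: 45.0
```

move_arm --targets '[[[0.19, 0, 0.06], [0, 0, 0], 50], [[0, 0, 0], [0, 0, 0], 50]]'

```text
time: 26.88
ee_pos: [0.5553, -0.1897, 0.0891]
eef_rot: [0.614, 0.519, -0.456, 0.383]
ft_force: [0.8, 0.6, -1.6]
width: 0.0639
grip_force: 45.0
```

move_arm --targets '[[[0.19, 0, 0.06], [0, 0, 0], 50], [[0, 0, 0], [0, 0, 0], 50]]'

```text
time: 27.12
ee_pos: [0.5553, -0.1898, 0.0872]
eef_rot: [0.614, 0.519, -0.456, 0.383]
ft_force: [0.1, -0.2, -1.3]
width: 0.0635
grip_force: 45.0
```

move_arm --targets '[[[0.1, 0, 0.03], [0, 0, 0], 50], [[0, 0, 0], [0, 0, 0], 50]]'

```text
time: 27.38
ee_pos: [0.5552, -0.19, 0.0871]
eef_rot: [0.614, 0.518, -0.456, 0.383]
ft_force: [-1.5, 2.3, 5.5]
width: 0.064
grip_force: 45.0
```

Contact at about 7 N, so the lid is on the table. Letting go.

move_arm --targets '[[[0, 0, 0], [0, 0, 0], 80], [[0, 0, 0], [0, 0, 0], 90], [[0, 0, 0], [0, 0, 0], 100], [[0, 0, 0], [0, 0, 0], 100], [[0, 0, 0], [0, 0, 0], 100], [[0, 0, 0], [0, 0, 0], 100], [[0, 0, 0], [0, 0, 0], 100]]'

```text
time: 28.25
ee_pos: [0.5553, -0.1898, 0.0862]
eef_rot: [0.614, 0.519, -0.456, 0.383]
ft_force: [-0.1, -0.2, 0.9]
width: 0.0871
grip_force: 0.0
```

Run:
```python
from h import *
s=log();Q=R.from_quat(s["eef_rot"]).as_matrix();G=s["ee_pos"]-.046*Q[:,2];print(G.round(4),Q.round(3).tolist(),s["ft_force"])
a=r.camera("scene");b=r.camera("top")
for c in(b,a):
    u=proj(c,[G+[0,0,.02]])[0]
    h,n=mask(c,*u,(5,65,30),(22,190,255));print(n,h.min(0),h.max(0))
```

```text
[ 0.5628 -0.1464  0.0996] [[0.047, 0.986, -0.162], [0.288, -0.168, -0.943], [-0.957, -0.003, -0.291]] [-0.07869809 -0.16340131  0.94948082]
622 [309.5 198.5] [332.5 236.5]
532 [234.5 156.5] [267.5 182.5]
```

The lid stands free. I'll back off along the tool axis, rise, and check feasibility for the second grip and the placing.

move_arm --targets '[[[0, 0, -0.5], [0, 0, 0], 100], [[0, 0, -1.5], [0, 0, 0], 100], [[0, 0, -2.5], [0, 0, 0], 100], [[0, 0, -2.5], [0, 0, 0], 100], [[0, 0, -2.5], [0, 0, 0], 100], [[0, 0, -2.5], [0, 0, 0], 100], [[-3, 0, -1], [0, 0, 0], 100], [[-4, 0, -1.2], [0, 0, 0], 100], [[-4, 0, -1.2], [0, 0, 0], 100], [[-4, 0, -1.2], [0, 0, 0], 100], [[-4, 0, -1.2], [0, 0, 0], 100], [[0, 0, 0], [0, 0, 0], 100]]'

```text
time: 29.85
ee_pos: [0.5749, -0.0783, 0.3244]
eef_rot: [0.616, 0.517, -0.454, 0.383]
ft_force: [-0.3, 0.0, -0.5]
width: 0.0869
grip_force: 0.0
```

Run:
```python
from h import *
s=log();Q=R.from_quat(s["eef_rot"]).as_matrix();G=s["ee_pos"]-.046*Q[:,2];print(G.round(4),s["joint_positions"].round(2))
L,f=fitL();q=s["joint_positions"]
print("box")
for q00 in(q,np.array([-.5,.2,.2,2,.2,.8,1.3])):
  for t in(.3,.4,.47,.55,.65):
    x,e=ikm(*tcp([.454,.126,.086],3.259,t),q00,L);print(t,x.round(2),round(e,3))
print("pick")
for q00 in(np.array([.1,.8,.7,1.5,-1.1,1.7,.9]),):
  for t in(-.9,-1,-1.1,-1.2):
   for z in(.095,.3):
    x,e=ikm(*tcp([.5616,-.1533,z],1.40,t),q00,L);print(t,z,x.round(2),round(e,3))
print("path")
x=q
for t in(1.27,.9,.5,0,-.4,-.8,-1.1): x,e=ikm(*tcp([.56,-.12,.33],1.4,t),x,L);print(t,x.round(2),round(e,3))
rows([([.56,-.12,.33],1.4,1.27)]+[([.56,-.12,.33],1.4,1.27-.16*k) for k in(1,2)])
a=r.camera("scene");b=r.camera("top");import pickle;pickle.dump((a,b),open("c1.pkl","wb"))
# standing lid fit
STAND=R.from_euler('y',-np.pi/2) 
for ls in(60,75):
  va=[]
  for c in(a,b):
    u=proj(c,[[.5616,-.1533,.1]])[0];h,n=mask(c,*u,(5,ls,30),(22,190,255));h=cv2.convexHull((h-.3*np.sign(h-h.mean(0))).astype(np.float32))[:,0];va.append((c,h));print(n,h.min(0),h.max(0))
  M=R.from_matrix(np.array([[0,0,1],[0,1,0],[-1,0,0]])).apply(LID) # lid x->-z, lid z->+x
  for v in (va,va[:1],va[1:]): p,e=fitz(v,M,[.5616,-.1533,.062,-1.74]);print(p.round(4),e.round(3))
```

```text
[ 0.5823 -0.035   0.3379] [-1.21  1.02  1.31  1.44  0.28  1.59 -0.17]
box
0.3 [-1.52 -0.22  1.05  2.31  0.46  0.71  0.91] 0.0
0.4 [-1.44 -0.28  0.92  2.38  0.64  0.64  0.73] 0.0
0.47 [-0.75 -0.16  0.25  2.41  0.45  0.48  0.84] 0.0
0.55 [ 0.8  -0.26 -1.19  2.41 -0.24  0.31  1.46] 0.0
0.65 [ 1.05 -0.49 -1.38  2.41 -0.91  0.37  2.03] 0.061
0.3 [-0.55 -0.05  0.11  2.27  0.16  0.65  1.13] 0.0
0.4 [-0.53 -0.11  0.07  2.35  0.28  0.54  1.01] 0.0
0.47 [-0.51 -0.14  0.02  2.4   0.38  0.46  0.9 ] 0.0
0.55 [ 0.81 -0.26 -1.19  2.41 -0.26  0.31  1.48] 0.0
0.65 [ 1.05 -0.49 -1.38  2.41 -0.91  0.37  2.03] 0.061
pick
-0.9 0.095 [ 0.12  0.78  0.68  1.6  -1.14  1.69  0.98] 0.0
-0.9 0.3 [ 0.08  0.55  0.76  1.47 -1.06  1.89  0.69] 0.0
-1 0.095 [ 0.19  0.83  0.64  1.58 -1.18  1.76  1.  ] 0.0
-1 0.3 [ 0.13  0.58  0.73  1.46 -1.13  1.94  0.72] 0.0
-1.1 0.095 [ 0.24  0.88  0.6   1.55 -1.22  1.83  1.02] 0.0
-1.1 0.3 [ 0.19  0.62  0.69  1.46 -1.19  1.99  0.74] 0.0
-1.2 0.095 [ 0.29  0.93  0.56  1.52 -1.26  1.89  1.04] 0.0
-1.2 0.3 [ 0.24  0.66  0.65  1.46 -1.25  2.04  0.75] 0.0
path
1.27 [-1.21  0.96  1.33  1
[... 284 characters left out ...]
.0
-1.1 [ 0.03  0.59  0.84  1.51 -1.25  2.03  0.71] 0.0
[np.float64(-1.8), np.float64(-0.8), np.float64(8.6)] [np.float64(0.0), np.float64(0.003), np.float64(-0.002)]
[np.float64(0.7), np.float64(0.0), np.float64(-0.1)] [np.float64(0.0), np.float64(0.16), np.float64(0.0)]
[np.float64(0.7), np.float64(-0.0), np.float64(-0.1)] [np.float64(-0.0), np.float64(0.16), np.float64(0.0)]
1642 [234.8 156.8] [267.2 218.2]
642 [308.8 198.8] [332.2 237.2]
[ 0.5616 -0.1529 -1.7367] 0.96
[ 0.5627 -0.1518 -1.7291] 0.988
[ 0.5616 -0.153  -1.7373] 0.943
1628 [234.8 156.8] [267.2 218.2]
582 [309.8 198.8] [332.2 235.2]
[ 0.5618 -0.1525 -1.7558] 0.931
[ 0.5623 -0.152  -1.7127] 0.985
[ 0.5606 -0.1525 -1.7709] 0.89
```

The lid stands at (0.5616, -0.153) with yaw -1.74, which matches the prediction. I'll swing over the top to tilt -1.15.

move_arm --targets '[[[-0.6, -0.3, 2.9], [0, 0, 0], 100], [[-0.6, -0.3, 2.9], [0, 0, 0], 100], [[-0.6, -0.2, 2.8], [0, 0, 0], 100], [[0.7, 0, -0.1], [0, 0.161, 0], 100], [[0.7, 0, -0.1], [0, 0.161, 0], 100], [[0.7, 0, -0.1], [0, 0.161, 0], 100], [[0.7, 0, -0.1], [0, 0.161, 0], 100], [[0.7, 0, -0.1], [0, 0.161, 0], 100], [[0.7, 0, -0.1], [0, 0.161, 0], 100], [[0.7, 0, -0.1], [0, 0.161, 0], 100], [[0.7, 0, -0.1], [0, 0.161, 0], 100], [[0.7, 0, -0.1], [0, 0.161, 0], 100], [[0.7, 0, -0.1], [0, 0.161, 0], 100], [[0.7, 0, -0.1], [0, 0.161, 0], 100], [[0.7, 0, -0.1], [0, 0.161, 0], 100], [[0.7, 0, -0.1], [0, 0.161, 0], 100], [[0.7, 0, -0.1], [0, 0.161, 0], 100], [[0.7, 0, -0.1], [0, 0.161, 0], 100], [[0, 0, 0], [0, 0, 0], 100], [[0, 0, 0], [0, 0, 0], 100]]'

```text
time: 32.45
ee_pos: [0.5666, -0.0804, 0.3115]
eef_rot: [0.644, 0.543, 0.411, -0.348]
ft_force: [-0.0, 0.4, 0.5]
width: 0.0868
grip_force: 0.0
```

Run:
```python
from h import *
s=log();Q=R.from_quat(s["eef_rot"]).as_matrix();G=s["ee_pos"]-.046*Q[:,2];print(G.round(4),s["joint_positions"].round(2))
g=np.array([.5616,-.1529,.085]);bk=np.array([-.169*np.sin(1.15),-.986*np.sin(1.15),np.cos(1.15)])
rows([([.535,-.27,.30],1.402,-1.15),(g+.1*bk,1.402,-1.15),(g,1.402,-1.15)])
```

```text
[ 0.5596 -0.1216  0.3308] [ 0.09  0.58  0.77  1.51 -1.25  2.03  0.7 ]
[np.float64(-9.1), np.float64(0.1), np.float64(-12.4)] [np.float64(-0.001), np.float64(0.013), np.float64(-0.002)]
[np.float64(-14.7), np.float64(0.6), np.float64(9.7)] [np.float64(0.0), np.float64(0.0), np.float64(0.0)]
[np.float64(0.0), np.float64(0.0), np.float64(10.0)] [np.float64(0.0), np.float64(0.0), np.float64(0.0)]
```

move_arm --targets '[[[-2.3, 0, -3.1], [0, 0, 0], 100], [[-2.3, 0, -3.1], [0, 0, 0], 100], [[-2.3, 0, -3.1], [0, 0, 0], 100], [[-2.2, 0.1, -3.1], [0, 0.013, 0], 100], [[-2.5, 0.1, 1.6], [0, 0, 0], 100], [[-2.5, 0.1, 1.6], [0, 0, 0], 100], [[-2.5, 0.1, 1.6], [0, 0, 0], 100], [[-2.5, 0.1, 1.6], [0, 0, 0], 100], [[-2.5, 0.1, 1.6], [0, 0, 0], 100], [[-2.2, 0.1, 1.6], [0, 0, 0], 100], [[0, 0, 0], [0, 0, 0], 100], [[0, 0, 0], [0, 0, 0], 100]]'

```text
time: 33.95
ee_pos: [0.5524, -0.2029, 0.1079]
eef_rot: [0.641, 0.54, 0.416, -0.352]
ft_force: [-0.9, 0.2, -0.6]
width: 0.0872
grip_force: 0.0
```

Run:
```python
from h import *
s=log();Q=R.from_quat(s["eef_rot"]).as_matrix();G=s["ee_pos"]-.046*Q[:,2];print(G.round(4),s["joint_positions"].round(2),Q.round(3).tolist())
g=np.array([.5616,-.1529,.085])
rows([(g,1.402,-1.15)])
```

```text
[ 0.5453 -0.2443  0.1266] [ 0.59  0.88  0.29  1.35 -1.03  1.86  0.92] [[0.07, 0.986, 0.153], [0.4, -0.169, 0.901], [0.914, -0.002, -0.406]]
[np.float64(-0.0), np.float64(0.1), np.float64(10.2)] [np.float64(-0.0), np.float64(-0.002), np.float64(-0.002)]
```

move_arm --targets '[[[0, 0.1, 2.2], [0, 0, 0], 100], [[0, 0, 2], [0, 0, 0], 100], [[0, 0, 2], [0, 0, 0], 100], [[0, 0, 1.5], [0, 0, 0], 100], [[0, 0, 1.5], [0, 0, 0], 100], [[0, 0, 1], [0, 0, 0], 100], [[0, 0, 0], [0, 0, 0], 100]]'

```text
time: 34.83
ee_pos: [0.5687, -0.1099, 0.0658]
eef_rot: [0.641, 0.54, 0.416, -0.353]
ft_force: [-0.0, 0.4, 0.4]
width: 0.0869
grip_force: 0.0
```

move_arm --targets '[[[0, 0, 0], [0, 0, 0], 85], [[0, 0, 0], [0, 0, 0], 80], [[0, 0, 0], [0, 0, 0], 75], [[0, 0, 0], [0, 0, 0], 70], [[0, 0, 0], [0, 0, 0], 60], [[0, 0, 0], [0, 0, 0], 50], [[0, 0, 0], [0, 0, 0], 50], [[0, 0, 0], [0, 0, 0], 50]]'

```text
time: 35.83
ee_pos: [0.5687, -0.1108, 0.0659]
eef_rot: [0.641, 0.54, 0.416, -0.352]
ft_force: [-0.6, -1.5, 1.8]
width: 0.0636
grip_force: 45.0
```

Run:
```python
from h import *
s=log();Q=R.from_quat(s["eef_rot"]).as_matrix();G=s["ee_pos"]-.046*Q[:,2];print(G.round(4),s["joint_positions"].round(2),Q.round(3).tolist(),s["width"],s["grip_force"],s["ft_force"])
G1=G+[0,0,.0]
rows([(G+[0,0,.15],1.402,-1.15)]+[(G+[0,0,.15],1.402,-1.15+.157*k) for k in(1,2)])
L,f=fitL();x=s["joint_positions"]
for t in(-1.15,-.8,-.4,0,.42): x,e=ikm(*tcp([.56,-.15,.235],1.4,t),x,L);print(t,x.round(2),round(e,3))
for P,y in(([.56,-.1,.235],1.9),([.55,0,.235],2.4),([.52,.08,.235],2.9),([.464,.127,.235],3.259)): x,e=ikm(*tcp(P,y,.42),x,L);print(y,x.round(2),round(e,3))
```

```text
[ 0.5617 -0.1522  0.0846] [ 0.49  0.84  0.25  1.52 -1.07  1.7   0.96] [[0.071, 0.986, 0.153], [0.4, -0.169, 0.901], [0.914, -0.003, -0.406]] 0.0636110897582978 44.9966019904241 [-0.60667829 -1.48331968  1.79394417]
[np.float64(13.7), np.float64(-0.0), np.float64(-6.1)] [np.float64(-0.001), np.float64(-0.003), np.float64(-0.003)]
[np.float64(-0.7), np.float64(-0.0), np.float64(-0.1)] [np.float64(0.0), np.float64(-0.157), np.float64(-0.0)]
[np.float64(-0.7), np.float64(-0.0), np.float64(-0.1)] [np.float64(0.0), np.float64(-0.157), np.float64(0.0)]
-1.15 [ 0.47  0.63  0.27  1.5  -1.06  1.82  0.76] 0.0
-0.8 [ 0.33  0.46  0.33  1.53 -0.83  1.63  0.64] 0.0
-0.4 [ 0.13  0.31  0.35  1.57 -0.49  1.42  0.4 ] 0.0
0 [-0.09  0.23  0.33  1.6  -0.08  1.32  0.07] 0.0
0.42 [-0.32  0.26  0.31  1.63  0.34  1.35 -0.27] 0.0
1.9 [-0.36  0.11  0.23  1.8   0.42  1.19  0.05] 0.0
2.4 [-0.45 -0.02  0.14  1.93  0.42  1.06  0.35] 0.0
2.9 [-0.54 -0.16  0.12  2.05  0.34  0.93  0.76] 0.0
3.259 [-0.64 -0.3   0.15  2.16  0.25  0.9   1.08] 0.0
```

move_arm --targets '[[[0.5, 0, -0.2], [0, 0, 0], 50], [[1, 0, -0.4], [0, 0, 0], 50], [[2, 0, -0.9], [0, 0, 0], 50], [[2, 0, -0.9], [0, 0, 0], 50], [[2, 0, -0.9], [0, 0, 0], 50], [[2, 0, -0.9], [0, 0, 0], 50], [[2, 0, -0.9], [0, 0, 0], 50], [[2, 0, -0.9], [0, 0, 0], 50], [[-0.7, 0, -0.1], [0, -0.157, 0], 50], [[-0.7, 0, -0.1], [0, -0.157, 0], 50], [[-0.7, 0, -0.1], [0, -0.157, 0], 50], [[-0.7, 0, -0.1], [0, -0.157, 0], 50], [[-0.7, 0, -0.1], [0, -0.157, 0], 50], [[-0.7, 0, -0.1], [0, -0.157, 0], 50], [[-0.7, 0, -0.1], [0, -0.157, 0], 50], [[-0.7, 0, -0.1], [0, -0.157, 0], 50], [[-0.7, 0, -0.1], [0, -0.157, 0], 50], [[-0.7, 0, -0.1], [0, -0.157, 0], 50], [[0, 0, 0], [0, 0, 0], 50], [[0, 0, 0], [0, 0, 0], 50]]'

```text
time: 38.33
ee_pos: [0.5584, -0.1716, 0.1949]
eef_rot: [0.749, 0.63, -0.158, 0.131]
ft_force: [0.4, -0.1, -1.3]
width: 0.0636
grip_force: 45.0
```

Run:
```python
from h import *
s=log();Q=R.from_quat(s["eef_rot"]).as_matrix();G=s["ee_pos"]-.046*Q[:,2];print(G.round(4),s["joint_positions"].round(2),Q.round(3).tolist(),s["width"],s["grip_force"],s["ft_force"])
G1=np.array([.464,.1273,.20]);n=14
P=[G+(G1-G)*k/n for k in range(n+1)];rows([(P[k],1.402+(3.259-1.402)*k/n,.418) for k in range(n+1)])
```

```text
[ 0.5617 -0.1534  0.237 ] [-0.38  0.27  0.4   1.63  0.31  1.35 -0.24] [[0.155, 0.985, -0.071], [0.902, -0.171, -0.396], [-0.402, -0.002, -0.916]] 0.06360610502513406 44.995842083590105 [ 0.40140571 -0.10123112 -1.30196902]
[np.float64(-0.0), np.float64(0.0), np.float64(-0.0)] [np.float64(-0.003), np.float64(-0.004), np.float64(-0.002)]
[np.float64(1.8), np.float64(-0.8), np.float64(-0.5)] [np.float64(-0.054), np.float64(-0.0), np.float64(-0.121)]
[np.float64(1.9), np.float64(-0.5), np.float64(-0.6)] [np.float64(-0.054), np.float64(0.0), np.float64(-0.121)]
[np.float64(2.0), np.float64(-0.3), np.float64(-0.6)] [np.float64(-0.054), np.float64(0.0), np.float64(-0.121)]
[np.float64(2.1), np.float64(0.0), np.float64(-0.6)] [np.float64(-0.054), np.float64(0.0), np.float64(-0.121)]
[np.float64(2.1), np.float64(0.3), np.float64(-0.6)] [np.float64(-0.054), np.float64(0.0), np.float64(-0.121)]
[np.float64(2.0), np.float64(0.6), np.float64(-0.6)] [np.float64(-0.054), np.float64(-0.0), np.float64(-0.121)]
[np.float64(2.0), np.float64(0.9), np.float64(-0.6)] [np.float64(-0.054), np.float64(-0.0), np.float64(-0.121)]
[np.float64(1.9), np.float64(1.1), np.float64(-0.6)] [np.float64(-0.054), np.float64(0.0), np.float64(-0.121)]
[np.float64(1.8), np.float64(1.4), np.float64(-0.5)] [np.float64(-0.054), np.float64(0.0), np.float64(-0.121)]
[np.float64(1.6), np.float64(1.6), np.float64(-0.4)] [np.float64(-0.054), np.float64(-0.0), np.float64(-0.121)]
[np.float64(1.4), np.float64(1.8), np.float64(-0.4)] [np.float64(-0.054), np.float64(-0.0), np.float64(-0.121)]
[np.float64(1.2), np.float64(2.0), np.float64(-0.3)] [np.float64(-0.054), np.float64(0.0), np.float64(-0.121)]
[np.float64(1.0), np.float64(2.1), np.float64(-0.2)] [np.float64(-0.054), np.float64(0.0), np.float64(-0.121)]
[np.float64(0.8), np.float64(2.2), np.float64(-0.1)] [np.float64(-0.054), np.float64(0.0), np.float64(-0.121)]
```

move_arm --targets '[[[1.8, -0.8, -0.5], [-0.057, -0.004, -0.121], 50], [[1.9, -0.5, -0.6], [-0.054, 0, -0.121], 50], [[2.0, -0.3, -0.6], [-0.054, 0, -0.121], 50], [[2.1, 0, -0.6], [-0.054, 0, -0.121], 50], [[2.1, 0.3, -0.6], [-0.054, 0, -0.121], 50], [[2.0, 0.6, -0.6], [-0.054, 0, -0.121], 50], [[2.0, 0.9, -0.6], [-0.054, 0, -0.121], 50], [[1.9, 1.1, -0.6], [-0.054, 0, -0.121], 50], [[1.8, 1.4, -0.5], [-0.054, 0, -0.121], 50], [[1.6, 1.6, -0.4], [-0.054, 0, -0.121], 50], [[1.4, 1.8, -0.4], [-0.054, 0, -0.121], 50], [[1.2, 2.0, -0.3], [-0.054, 0, -0.121], 50], [[1.0, 2.1, -0.2], [-0.054, 0, -0.121], 50], [[0.8, 2.2, -0.1], [-0.054, 0, -0.121], 50], [[0, 0, 0], [0, 0, 0], 50], [[0, 0, 0], [0, 0, 0], 50]]'

```text
time: 40.33
ee_pos: [0.4832, 0.1288, 0.1588]
eef_rot: [-0.054, 0.977, 0.012, 0.208]
ft_force: [0.3, 0.4, -1.1]
width: 0.0639
grip_force: 45.0
```

Run:
```python
from h import *
s=log();Q=R.from_quat(s["eef_rot"]).as_matrix();G=s["ee_pos"]-.046*Q[:,2];print(G.round(4),s["joint_positions"].round(2),Q.round(3).tolist(),s["width"],s["grip_force"],s["ft_force"])
rows([([.464,.1273,.20],3.259,.418),([.464,.1273,.115],3.259,.418)])
```

```text
[0.4645 0.1267 0.2008] [-0.72 -0.28  0.23  2.22  0.29  0.83  1.03] [[-0.907, -0.111, 0.405], [-0.101, 0.994, 0.045], [-0.408, 0.0, -0.913]] 0.06392720281850993 44.996030865004286 [ 0.31581332  0.42204822 -1.13839286]
[np.float64(0.1), np.float64(0.1), np.float64(0.1)] [np.float64(-0.003), np.float64(0.002), np.float64(-0.006)]
[np.float64(3.5), np.float64(0.0), np.float64(7.8)] [np.float64(0.0), np.float64(0.0), np.float64(0.0)]
```

move_arm --targets '[[[0.8, 0.07, 1.8], [-0.003, 0.002, -0.006], 50], [[0.8, 0, 1.8], [0, 0, 0], 50], [[0.8, 0, 1.8], [0, 0, 0], 50], [[0.8, 0, 1.8], [0, 0, 0], 50], [[0.6, 0, 1.4], [0, 0, 0], 50], [[0, 0, 0], [0, 0, 0], 50], [[0, 0, 0], [0, 0, 0], 50]]'

```text
time: 41.2
ee_pos: [0.4833, 0.1306, 0.0651]
eef_rot: [-0.059, 0.976, 0.012, 0.207]
ft_force: [1.6, -1.3, -1.6]
width: 0.0636
grip_force: 45.0
```

Run:
```python
from h import *
s=log();Q=R.from_quat(s["eef_rot"]).as_matrix();G=s["ee_pos"]-.046*Q[:,2];print(G.round(4),Q.round(3).tolist(),s["ft_force"],s["joint_positions"].round(2))
rows([([.465,.1274,G[2]],3.258,.418),([.465,.1274,.0835],3.258,.418)])
a=r.camera("scene");b=r.camera("top")
# project predicted lid & box outlines
yaw=np.arctan2(-Q[1,0],-Q[0,0]);lx=np.array([np.cos(yaw),np.sin(yaw),0]);C=G+.0226*lx+[0,0,.0007]
lid=R.from_euler('z',yaw).apply(LID)+C;bx=R.from_euler('z',.116).apply(BOX)+[.4874,.13,.07]
ims=[]
for c,P0 in((a,[.487,.13,.08]),(b,[.487,.13,.08])):
    u=proj(c,[P0])[0].astype(int);x,y=u[0]-50,u[1]-50;im=cv2.resize(c["image"][y:y+100,x:x+100],(400,400),interpolation=cv2.INTER_CUBIC)
    for o,col in((lid,(0,255,0)),(bx,(255,0,255))):
        p=((proj(c,o)-[x,y]+.5)*4).astype(int)
        for i in range(8):
            for j in range(i):
                if bin(i^j).count("1")==1: cv2.line(im,tuple(map(int,p[i])),tuple(map(int,p[j])),col,1)
    ims.append(im)
cv2.imwrite("pics/pre.png",np.hstack(ims))
```

```text
[0.4648 0.1284 0.1071] [[-0.907, -0.121, 0.403], [-0.111, 0.993, 0.049], [-0.406, -0.0, -0.914]] [ 1.58741454 -1.25013483 -1.64091501] [-0.72 -0.14  0.25  2.33  0.32  0.58  0.99]
[np.float64(-0.0), np.float64(-0.1), np.float64(0.0)] [np.float64(0.001), np.float64(0.0), np.float64(0.005)]
[np.float64(1.0), np.float64(-0.0), np.float64(2.2)] [np.float64(0.0), np.float64(0.0), np.float64(0.0)]
```

View pics/pre.png

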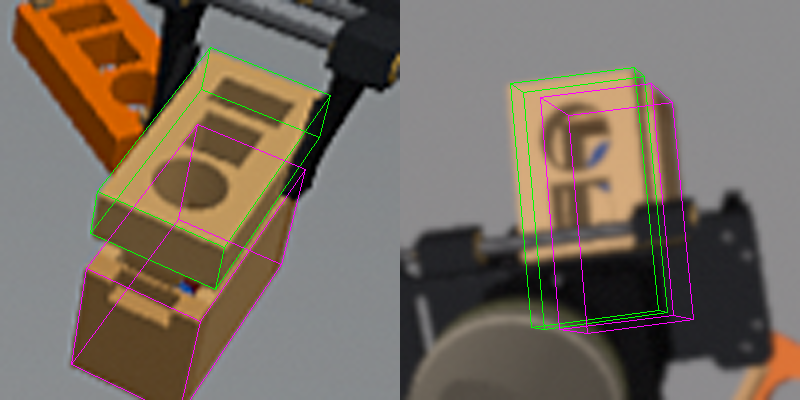

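The predicted outlines, green for the lid and magenta for the box, match both views. The lid is right way up above the box, with its wide lug over the wide notch. Lowering in force-checked steps.

move_arm --targets '[[[0.16, -0.1, 0.37], [0, 0, 0.005], 50], [[0.12, 0, 0.27], [0, 0, 0], 50], [[0, 0, 0], [0, 0, 0], 50]]'

```text
time: 41.68
ee_pos: [0.4826, 0.1298, 0.057]
eef_rot: [-0.058, 0.977, 0.013, 0.207]
ft_force: [-0.0, -0.2, -1.4]
width: 0.0635
grip_force: 45.0
```

move_arm --targets '[[[0.12, 0, 0.27], [0, 0, 0], 50], [[0, 0, 0], [0, 0, 0], 50]]'

```text
time: 41.92
ee_pos: [0.4827, 0.1299, 0.0541]
eef_rot: [-0.058, 0.977, 0.013, 0.207]
ft_force: [-0.3, -0.2, -1.9]
width: 0.0635
grip_force: 45.0
```

move_arm --targets '[[[0.12, 0, 0.27], [0, 0, 0], 50], [[0, 0, 0], [0, 0, 0], 50]]'

```text
time: 42.18
ee_pos: [0.4827, 0.1299, 0.0511]
eef_rot: [-0.058, 0.977, 0.013, 0.207]
ft_force: [-0.5, -0.6, -1.3]
width: 0.0637
grip_force: 45.0
```

Run:
```python
from h import *
s=log();Q=R.from_quat(s["eef_rot"]).as_matrix();G=s["ee_pos"]-.046*Q[:,2];print(G.round(4),Q.round(3).tolist(),s["ft_force"],s["torque"],s["joint_positions"].round(2))
rows([([.465,.1274,.0835],3.258,.418)])
```

```text
[0.4642 0.1276 0.0932] [[-0.908, -0.118, 0.402], [-0.108, 0.993, 0.049], [-0.405, 0.001, -0.914]] [-0.50126545 -0.62460282 -1.32964226] [-0.06615434  0.6624639  -0.0079708 ] [-0.72 -0.12  0.25  2.34  0.33  0.54  0.98]
[np.float64(0.3), np.float64(-0.0), np.float64(0.9)] [np.float64(0.002), np.float64(-0.001), np.float64(0.001)]
```

move_arm --targets '[[[0.05, 0, 0.3], [0, 0, 0], 50], [[0, 0, 0], [0, 0, 0], 50]]'

```text
time: 42.42
ee_pos: [0.4835, 0.13, 0.0482]
eef_rot: [-0.058, 0.977, 0.013, 0.207]
ft_force: [-0.8, 0.0, -1.5]
width: 0.0632
grip_force: 45.0
```

move_arm --targets '[[[0.1, 0, 0.22], [0, 0, 0], 50], [[0, 0, 0], [0, 0, 0], 50]]'

```text
time: 42.68
ee_pos: [0.4835, 0.1299, 0.0458]
eef_rot: [-0.058, 0.977, 0.013, 0.207]
ft_force: [-0.5, -0.7, -1.5]
width: 0.0636
grip_force: 45.0
```

move_arm --targets '[[[0.08, 0, 0.18], [0, 0, 0], 50], [[0, 0, 0], [0, 0, 0], 50]]'

```text
time: 42.92
ee_pos: [0.4836, 0.1299, 0.044]
eef_rot: [-0.058, 0.977, 0.013, 0.207]
ft_force: [1.3, -1.2, -2.4]
width: 0.0641
grip_force: 45.0
```

move_arm --targets '[[[0.06, 0, 0.14], [0, 0, 0], 50], [[0, 0, 0], [0, 0, 0], 50]]'

```text
time: 43.18
ee_pos: [0.4837, 0.13, 0.0425]
eef_rot: [-0.058, 0.977, 0.013, 0.207]
ft_force: [1.4, -1.8, -1.4]
width: 0.0634
grip_force: 45.0
```

move_arm --targets '[[[0.04, 0, 0.09], [0, 0, 0], 50], [[0, 0, 0], [0, 0, 0], 50]]'

```text
time: 43.42
ee_pos: [0.4837, 0.1301, 0.0416]
eef_rot: [-0.058, 0.977, 0.013, 0.207]
ft_force: [0.2, -0.9, -1.1]
width: 0.0635
grip_force: 45.0
```

move_arm --targets '[[[0.03, 0, 0.07], [0, 0, 0], 50], [[0, 0, 0], [0, 0, 0], 50]]'

```text
time: 43.68
ee_pos: [0.4837, 0.1301, 0.041]
eef_rot: [-0.058, 0.977, 0.013, 0.207]
ft_force: [-1.8, -3.8, 3.7]
width: 0.0635
grip_force: 45.0
```

Seated on the rim: contact came at the expected height. Releasing and backing out.

move_arm --targets '[[[0, 0, 0], [0, 0, 0], 80], [[0, 0, 0], [0, 0, 0], 90], [[0, 0, 0], [0, 0, 0], 100], [[0, 0, 0], [0, 0, 0], 100], [[0, 0, 0], [0, 0, 0], 100], [[0, 0, 0], [0, 0, 0], 100], [[0, 0, -1], [0, 0, 0], 100], [[0, 0, -2], [0, 0, 0], 100], [[0, 0, -3], [0, 0, 0], 100], [[-1, 0, -3], [0, 0, 0], 100], [[-1, 0, -3], [0, 0, 0], 100], [[-1, 0, -3], [0, 0, 0], 100], [[0, 0, 0], [0, 0, 0], 100]]'

```text
time: 45.3
ee_pos: [0.4513, 0.1266, 0.1933]
eef_rot: [-0.058, 0.976, 0.014, 0.209]
ft_force: [-0.4, -0.0, 0.0]
width: 0.0867
grip_force: 0.0
```

Run:
```python
from h import *
s=r.read_state();print(s["ee_pos"],s["ft_force"],s["width"])
a=r.camera("scene");b=r.camera("top")
lid=R.from_euler('z',.116).apply(cub(.124,.064,.028))+[.4874,.13,.084]
ims=[]
for c in(a,b):
    u=proj(c,[[.487,.13,.08]])[0].astype(int);x,y=u[0]-50,u[1]-50;im=cv2.resize(c["image"][y:y+100,x:x+100],(400,400),interpolation=cv2.INTER_CUBIC)
    p=((proj(c,lid)-[x,y]+.5)*4).astype(int)
    for i in range(8): cv2.circle(im,tuple(map(int,p[i])),2,(0,255,0),-1)
    ims.append(im)
cv2.imwrite("pics/end.png",np.hstack(ims))
```

```text
[0.45132607 0.1265591  0.19330231] [-0.3592298  -0.03068678  0.03517825] 0.08669232548831793
```

View pics/end.png

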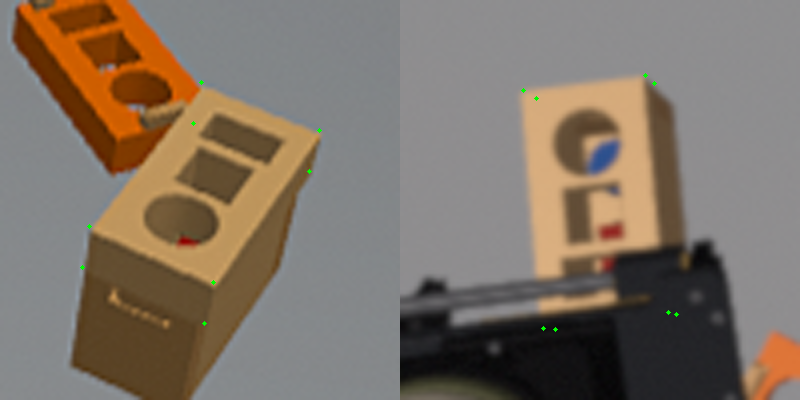

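The lid lies flush on the box. Its corners sit at the predicted positions (scene crop (90,228), (213,283), (320,131)), the wide lug fills the front notch at (140,310), and the gripper is clear. Handing in.

```bash
python3 -c "
from bench import r
print(r.close_job())"
```

```text
the job is handed in; nothing more can be done
None
```

The lid was stood free on its end, taken again with a fresh grip, turned right way up and set flush on the box; the job was handed in after about 45 s, but no verdict was returned.

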